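Feed a blank through the check flap to the centre punch

ROBOT

A 7-joint arm with a two-finger parallel gripper is mounted at the origin on a cart in front of the work surface, level with it; the furniture and walls round the work are solid. World frame = base frame: x ahead of the robot, y to its left, z up, the work surface at z = 0. Lengths are in m, angles in rad, forces in N, time in s.
With the tool pointing down it reaches from about 0.425 to 0.925 m from the base axis. Payload 6.8 kg.
Tool frame: the origin (TCP) lies on the mounting face of the last link; the fingertips stand 173 mm ahead of it and the grasp point (between the pads) lies 155 mm ahead of it; y points along the fingers, x is the direction in which the jaws open and shut, and the axes are right-handed (so a half turn about y gives the same grasp; the last joint's range is limited). The gripper opens to 85 mm and grips with 20 to 120 N. Pads are 22 mm wide; open, the fingers measure 114 mm over their backs; the gripper's body (76 mm by 85 mm) begins 54 mm behind the grasp point. The pads swing forward as they close: fully open they stand 13 mm farther back than shut.
Start: joints at [1.138, 0.477, 0.022, 1.555, -0.011, 1.109, -0.083], TCP at [0.215, -0.64, 0.405] pointing down, gripper open.
Joint ranges: [-2.96, 2.96], [-0.34, 2.1], [-1.41, 1.46], [0.24, 2.44], [-1.37, 4.51], [0.17, 1.92], [-2.96, 2.96]. Speed limits (rad/s): [2.39, 2.39, 3.14, 3.14, 3.14, 3.14, 3.14].

INTERFACE

Orientations are given as a rotation vector (axis times angle).
In Python, from bench import r gives the robot as it stands.
- The arm moves only by the tool step_arm, never from a script. Its arguments are lists of equal length, an entry for each row: "xyz": the shift along the tool's x, y, z scaled (see below), a list of three; "rotation": the turn, a rotation vector about the tool's x, y, z scaled (see below), a list of three. A call has 1 to 20 rows; each row is the pose to reach, as a shift and turn from the pose measured when the call began, along the tool's axes at that moment; what a row does not reach only later rows make up. The controller multiplies each number of a shift by 30 cm and each number of a turn by 90 degrees. A row lasts 1/8 s, in which the tool goes at most 62.5 mm and 10.7 degrees, less where a joint would pass 70% of its speed; a pose out of reach is approached as far as the arm can. A call with a number of a shift or a turn outside -1 to 1 is refused whole. A call with a gripper value outside its range is refused whole. "grip" is the closure, from 0 (fully open) to 1 (shut), set as the call begins (left out, the last holds). The fingers move at their own pace and stop on an object; "force" is the grip in N (left out, the last holds). Time passes only in rows, so rows that repeat a pose let the fingers close. It gives the time, the measured TCP pose, the force and the opening at its end, in the units of the state.
- r.get_obs(): the state, without advancing time (a new reading comes with each control period).
- r.grab_frame(name): name is "side" or "top"; returns a dict with "pixels" (420x560x3 uint8, red, green, blue), "fx", "fy", "cx", "cy" (pixels), "dist_coeffs" ([k1, k2, p1, p2, k3] as OpenCV has them; the pictures are not rectified), "position" and "attitude" of the camera in the world. Camera axes: x right, y down, z forward; pixel columns grow to the right and rows downward; lengths in m; the calibration is good to about 2 mm. A picture is of the moment at which its call begins. There is no depth.
- r.hand_in(): hands the job in, once; it reports no verdict.
The state is a dict: "clock": time; "joints": joint angles; "qvel": joint speeds; "tau": joint torques, N m; "tcp_pos": TCP position; "orientation": TCP orientation; "contact_force": force on the tool from outside, world axes, zero at the start; "moment": the same for the moment, N m; "grip_width": finger opening in m.
Only numpy, scipy, OpenCV 4.12 (cv2) and the standard library are available. Lean on these libraries where they do the work, as an engineer would, in place of code of your own. Each camera call takes 0.05 s, during which the arm holds its last target.

TASK

Lay the loose aluminium blank flat between the rails of the loading bed, in front of the check flap. With the push bar, slide it through the flap and on along the track until its scribed cross stands straight under the tip of the centre punch; then draw the push bar back out of the gate so that the flap falls shut behind the blank, and let go. Leave the two finished blanks, the calliper and the moulded clips on the right where they are.

Things in the scene. Friction and masses are not known exactly. Their poses are not given: they have to be found in the camera images.
- track: Fixed dark steel feed track, 500 mm long along its own y; z up. Origin on the table under the check flap, on the centre line. Work is fed towards its -y (robot's right). Flat bed 12 mm above the table, 90 mm wide, from y = +310 (loading end) to -190 mm (open far end), with a rail 9 mm wide and 6 mm high (top 18 mm over the table) along each side. Behind (+x) it widens for the punch stand.
- load_spot (a point): Loading place: point on the bed surface, on the centre line, 66 mm before the flap (track y +66); axes as the track's. The rails stand 62 mm apart on the loading bed (y +305 to +32), taper to 53 mm at y = +9 and stay so to the far end. A blank centred here, lengthwise, ends 21 mm short of the flap and at least 14 mm from the parked push bar's nose.
- gate_top (a point): Middle of the gate's top, 64 mm above the table, over the flap. Two upright cheeks (x 31 to 39 mm each side, y -20 to +14 mm, feet to x 46) carry the flap's pin; a 6 mm stop rod crosses at y = +6, its underside 29.5 mm over the bed.
- hold_down (a point): Middle between two hold-down fingers past the flap (track y -88, 16 mm long): they overhang the edges of a blank with 4 mm to spare and stand 36 mm above the bed, out to x 45 mm each side, so that a blank gets under the punch only endwise. This point is on the bed.
- flap (a joint): Check flap: aluminium plate 56 mm wide, 38 mm long, 70 g, hung from a pin 42 mm above the bed. 0 rad = hangs straight down, shut (cannot swing towards the loading side); grows as its lower edge swings towards the far end, at most 1.45. About 1.1 when it rests on a blank, 1.0 on the push bar, reaching 35 mm past the pin. It falls shut by its own weight when nothing is under it.
- blank_center (a point): Centre of the aluminium blank to be worked: plain grey block 50 mm (own x) by 90 mm (own y) by 25 mm high, 0.3 kg, loose, lying flat on the table left of the loading end at the start; the point is 12.5 mm above its underside. Two like it, already punched (dark dot), lie stacked at the far right.
- blank_mark (a point): The scribed cross on the blank's top face, on its lengthwise centre line, 12 mm from the middle towards the blank's own -y end. Either end of the blank may go first.
- push_bar_grip (a point): Centre of the push bar's upright black handle: 24 mm across the track (own x), 50 mm along it (own y), 42 mm high, its top 18 mm above this point; the point is 46 mm above the bar's underside. Loose, 0.45 kg, lying in the loading end of the track, nose towards the flap (own -y). Under the handle a steel carriage 50 x 64 x 22 mm, ahead of it a nose bar 30 mm wide, 22 mm high.
- push_bar_nose (a point): Middle of the flat rubber front face of the push bar (44 mm wide, 22 mm high), 140 mm ahead of the handle's centre along the bar's own -y and 11 mm above its underside. The nose passes under the flap; the handle does not.
- punch_tip (a point): Tip of the centre punch, pointing straight down over the track's centre line, 42 mm above the table (5 mm above a blank's top). Fixed, but clamped anew 102 to 122 mm past the flap. Its column (r 10 mm) stands 72 mm behind the centre line; the arm is 28 mm wide at 109 to 135 mm height, its black knob reaches 168 mm.
- done_1: Lower of two finished blanks (50 x 90 x 25 mm) stacked at the right; origin in the middle of its underside. Leave alone.
- done_2: Upper finished blank. Leave alone.
- calliper: Steel slide calliper, 225 mm long, flat on the table at the right front. Leave alone.
- clip_1: Black moulded clip, 46 x 67 x 28 mm, at the right. Leave alone.
- clip_6: Another black moulded clip like it, farther right. Leave alone.

How it is judged:
By the outcome, as a careful person would: the job done as asked, in the order asked, and still so for the second after the job is handed in, with the robot touching nothing.
It also fails if it takes over 48 s, if anything falls off the work surface, if the arm or the gripper's body presses on something with over 40 N, if the wrist force passes 120 N, or if a joint passes its speed limit or range.

## Working session

There is one attempt and no reset: what is moved stays moved. The work goes in short steps, Python scripts to look and compute and a tool call to move; the robot and the scene stay as the last step left them, time stands still between calls to the robot, and variables do not carry over. Pictures are saved under pics/ and viewed, and the job is handed in when it is done.

Besides the shell and the picture viewer there is one more tool, called after "Call:" as name(argument=value, ...) on one line, values as JSON. step_arm: Moves the arm, as the interface text tells. Its arguments: {"type":"object","properties":{"xyz":{"type":"array"},"rotation":{"type":"array"},"grip":{"type":"number"},"force":{"type":"number"}},"required":["xyz","rotation"]}

```bash
ls; mkdir -p pics; cat > h.py <<'E'
import numpy as np, cv2, json
from scipy.spatial.transform import Rotation as R
from bench import r
def grab(n,save=None):
    f=r.grab_frame(n)
    if save: cv2.imwrite('pics/'+save,cv2.cvtColor(f['pixels'],cv2.COLOR_RGB2BGR))
    return f
E
python3 - <<'E'
from h import *
for n in ('side','top'):
    f=grab(n,n+'0.png'); print({k:v for k,v in f.items() if k!='pixels'})
print(r.get_obs())
E
```

```text
pics
{'fx': 449.0048142587881, 'fy': 449.0048142587881, 'cx': 280.64665554845766, 'cy': 210.2895794452599, 'dist_coeffs': array([-0.03358449,  0.        ,  0.        ,  0.        ,  0.        ]), 'position': array([-0.20350235, -1.04869969,  0.60524254]), 'attitude': array([-1.89686825,  0.59204709, -0.37267293])}
{'fx': 419.38305893294364, 'fy': 419.38305893294364, 'cx': 271.22959802430535, 'cy': 212.77123590736278, 'dist_coeffs': array([-0.11646422,  0.        ,  0.        ,  0.        ,  0.        ]), 'position': array([0.26395014, 0.00535409, 1.42610034]), 'attitude': array([-2.15595917,  2.10732247, -0.1579635 ])}
{'clock': 0.1, 'joints': array([ 1.13790532,  0.47771388,  0.02229396,  1.55632623, -0.01153021,
        1.10931507, -0.08310231]), 'qvel': array([-0.0013329 , -0.00083462,  0.00035469, -0.00307325, -0.0007227 ,
       -0.00086297, -0.00098106]), 'tau': array([ 3.36959274e-03, -5.97760856e+01,  1.61256161e+00, -2.81957549e+01,
        1.27141274e-02,  5.00517097e-03,  3.01760430e-06]), 'tcp_pos': array([ 0.21536046, -0.63946445,  0.40383527]), 'orientation': array([-1.34462136,  0.96766411, -0.96539783]), 'contact_force': array([ 0.29854825,  0.00845247, -0.39401361]), 'moment': array([-0.02266407,  0.01922435,  0.01792534]), 'grip_width': 0.08539668547610585}
```

View pics/side0.png

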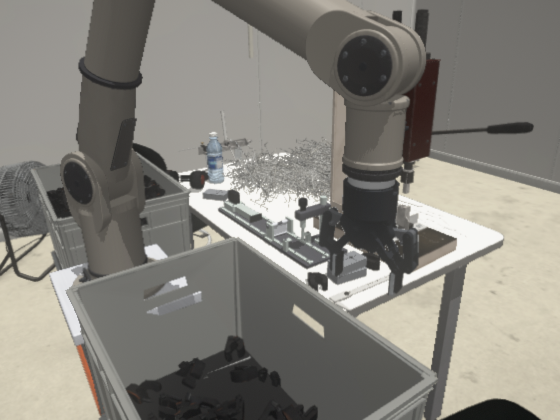

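View pics/top0.png

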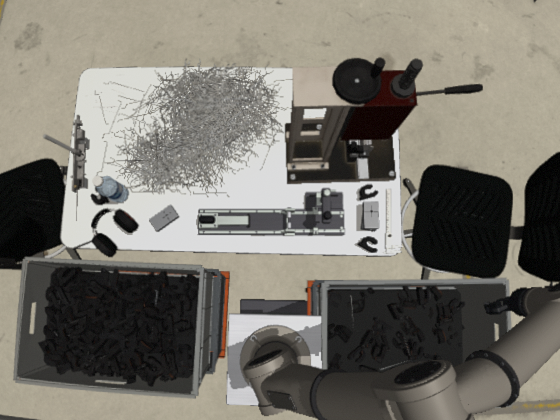

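```bash
python3 - <<'E'
from h import *
for v in ([-1.89686825,  0.59204709, -0.37267293],[-2.15595917,  2.10732247, -0.1579635],r.get_obs()['orientation']):
    print(R.from_rotvec(v).as_matrix().round(3))
E
```

```text
[[ 0.828 -0.229  0.512]
 [-0.56  -0.313  0.767]
 [-0.015 -0.922 -0.387]]
[[ 0.024 -0.987  0.16 ]
 [-1.    -0.022  0.015]
 [-0.011 -0.16  -0.987]]
[[ 0.319 -0.001  0.948]
 [-0.948  0.002  0.319]
 [-0.002 -1.    -0.   ]]
```

```bash
cat >> h.py <<'E'
def ray(f,uv):
    K=np.array([[f['fx'],0,f['cx']],[0,f['fy'],f['cy']],[0,0,1.]])
    p=cv2.undistortPoints(np.array(uv,float).reshape(-1,1,2),K,np.array(f['dist_coeffs'])).reshape(-1,2)
    d=np.c_[p,np.ones(len(p))]@R.from_rotvec(f['attitude']).as_matrix().T
    return f['position'],d
def plane(f,uv,z):
    o,d=ray(f,uv); return o+d*((z-o[2])/d[:,2])[:,None]
def proj(f,P):
    K=np.array([[f['fx'],0,f['cx']],[0,f['fy'],f['cy']],[0,0,1.]])
    M=R.from_rotvec(f['attitude']).as_matrix().T
    rv=cv2.Rodrigues(M)[0]
    return cv2.projectPoints(np.array(P,float).reshape(-1,1,3),rv,-M@f['position'],K,np.array(f['dist_coeffs']))[0].reshape(-1,2)
def crop(f,x0,y0,x1,y1,s,name):
    c=cv2.cvtColor(f['pixels'][y0:y1,x0:x1],cv2.COLOR_RGB2BGR)
    cv2.imwrite('pics/'+name,cv2.resize(c,None,fx=s,fy=s,interpolation=cv2.INTER_CUBIC))
E
python3 - <<'E'
from h import *
f=grab('top'); crop(f,140,170,300,260,5,'t1.png'); crop(f,260,170,400,260,5,'t2.png')
f=grab('side'); crop(f,190,170,350,290,5,'s1.png')
E
```

```text
(no output)
```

View pics/t1.png

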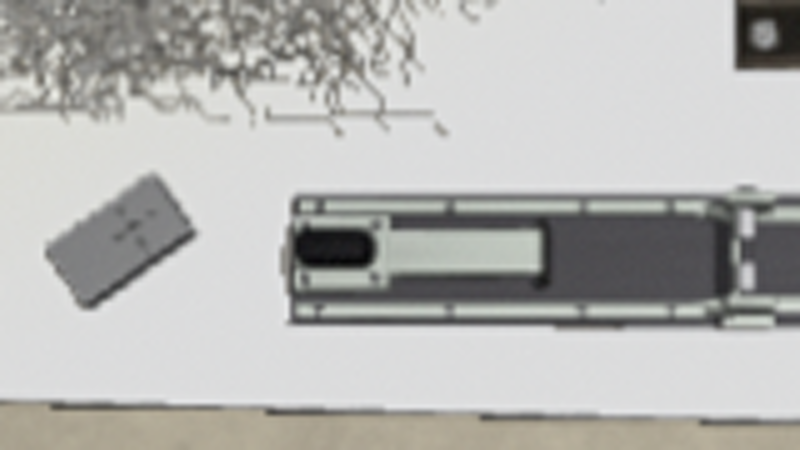

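View pics/t2.png

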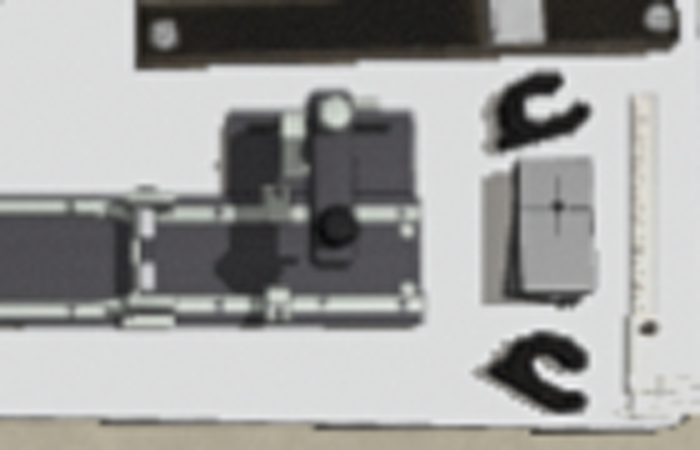

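View pics/s1.png

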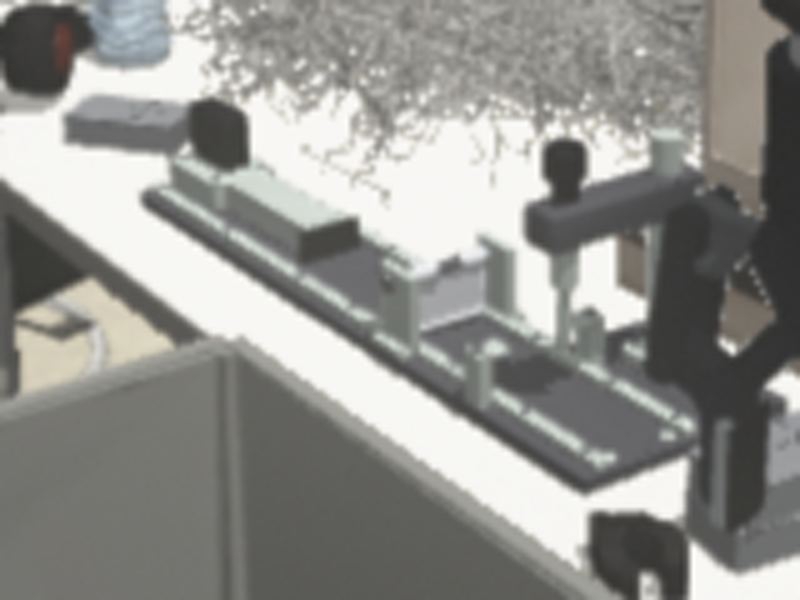

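```bash
python3 - <<'E'
from h import *
f=grab('top'); g=cv2.cvtColor(f['pixels'],cv2.COLOR_RGB2GRAY)
np.set_printoptions(linewidth=250)
print(g[200:236,146:184])
print('track'); print(g[205:240:1,193:206]); print(g[205:240,338:348])
E
```

```text
[[218 219 218 ... 219 219 219]
 [219 219 218 ... 219 219 220]
 [218 219 219 ... 220 220 220]
 ...
 [220 219 220 ... 220 220 220]
 [219 220 220 ... 219 220 220]
 [219 220 219 ... 220 220 219]]
track
[[219 220 220 220 219 220 219 220 220 220 220 220 219]
 [219 220 220 220 219 220 220 220 221 220 220 220 220]
 [220 220 220 220 221 221 220 221 221 221 221 221 221]
 [220 220 220 220 222 219 193 191 189 190 190 192 189]
 [219 220 220 221 219 183 126 123 125 124 117 117 123]
 [219 220 219 222 219 137  86 160 165 160 113  98 161]
 [219 219 219 222 219 120  87 179 186 179 109 107 182]
 [220 219 220 221 219 124  87 127 130 125  90  95 128]
 [219 219 221 221 222 161 152 161 161 166 167 167 168]
 [220 220 221 222 216 144 173 150 132 179 184 183 185]
 [220 219 221 220 171 105 147 100  64 107 108 109 112]
 [220 220 221 219 146  84  91  48  21  33  35  35  36]
 [219 220 221 221 146  83  41  23  22  21  20  22  22]
 [219 220 222 216 144  86  28  20  24  25  26  27  26]
 [220 221 220 173 137  84  27  24  26  27  27  26  26]
 [220 221 219 150 135  83  28  26  27  28  29  27  29]
 [219 221 219 148 135 
[... 1829 characters left out ...]
21 220 219]
 [ 83  82  83  81  79  92 176 222 221 221]
 [ 83  83  84  85  83  92 178 221 220 220]
 [ 82  83 106 133 118  99 176 221 221 219]
 [ 81  89 153 198 173 122 175 219 221 220]
 [ 91  94 139 191 176 120 151 204 221 221]
 [157 149 141 164 172 161 166 198 220 221]
 [204 168 117 163 205 205 188 199 219 220]
 [216 188 145 179 214 215 192 201 220 220]
 [137 124 107 121 135 137 159 203 221 220]
 [ 85  85  81  84  84  92 147 203 221 220]
 [ 77  79  78  78  83  97 150 203 221 220]
 [114 114 114 116 144 184 208 218 221 221]
 [205 205 205 205 209 219 221 221 220 220]
 [222 223 222 222 220 221 220 220 220 219]
 [220 220 221 220 220 220 220 219 220 220]
 [220 219 220 219 220 220 220 219 220 220]]
```

```bash
cat > trk.py <<'E'
from h import *
def track(f):
    g=cv2.cvtColor(f['pixels'],cv2.COLOR_RGB2GRAY).astype(float)
    rails={}
    for nm,(a,b) in {'back':(208,214),'front':(228,236)}.items():
        pts=[]
        for u in range(212,278):
            col=g[a:b,u]; w=np.clip(col-120,0,None)
            if nm=='back': w=np.clip(g[207:214,u]-120,0,None)*(np.arange(207,214)>=209.5); aa=207
            else: aa=a
            # drop white table
            rows=np.arange(aa,aa+len(w)); 
            if nm=='front': w=w*(rows<=233)
            if w.sum()>40: pts.append((u,(w*rows).sum()/w.sum()))
        rails[nm]=plane(f,pts,0.018)[:,:2]
    return rails
if __name__=='__main__':
    f=grab('top'); g=cv2.cvtColor(f['pixels'],cv2.COLOR_RGB2GRAY)
    for u in (215,230,250,270): print(u,g[204:238,u].tolist())
    rl=track(f)
    for k,p in rl.items():
        c=np.polyfit(p[:,1],p[:,0],1); res=p[:,0]-np.polyval(c,p[:,1]); m=abs(res)<.002
        c=np.polyfit(p[m,1],p[m,0],1); print(k,c,len(p),res.std())
    print(plane(f,[(198,232),(343.6,232),(198.2,210)],0.012))
E
python3 trk.py
```

```text
215 [220, 220, 220, 222, 189, 122, 165, 186, 123, 145, 118, 110, 166, 162, 136, 127, 126, 148, 179, 189, 159, 118, 135, 121, 83, 76, 113, 178, 197, 111, 79, 200, 221, 220]
230 [220, 220, 220, 220, 188, 113, 118, 117, 79, 68, 71, 87, 166, 189, 190, 190, 189, 189, 191, 189, 127, 65, 69, 75, 75, 76, 107, 124, 151, 96, 80, 197, 222, 221]
250 [220, 220, 221, 221, 187, 118, 167, 193, 128, 76, 74, 67, 63, 63, 61, 62, 63, 64, 61, 65, 64, 66, 66, 74, 78, 78, 116, 181, 200, 125, 78, 180, 218, 221]
270 [219, 220, 220, 222, 188, 116, 168, 193, 128, 76, 76, 78, 79, 78, 77, 77, 77, 78, 78, 78, 78, 80, 80, 81, 78, 80, 115, 179, 202, 127, 81, 154, 211, 222]
back [-0.02590783  0.5001419 ] 61 0.0005332167863913977
front [-0.02145202  0.42794247] 62 7.641849466396957e-05
[[ 0.42109264  0.27440874  0.012     ]
 [ 0.43221641 -0.22109096  0.012     ]
 [ 0.49713148  0.27759623  0.012     ]]
```

```bash
python3 - <<'E'
from h import *
import sys
f=grab('top'); g=cv2.cvtColor(f['pixels'],cv2.COLOR_RGB2GRAY)
for v in range(202,234): print(v,' '.join('%3d'%x for x in g[v,146:184]))
E
```

```text
202 218 218 219 218 220 219 220 220 219 219 219 218 219 219 219 219 219 219 219 219 219 220 219 219 220 220 220 219 219 219 219 219 220 219 219 219 220 220
203 219 219 218 219 218 219 219 219 220 219 219 220 219 219 219 219 219 218 219 220 220 220 220 220 219 220 220 219 219 219 219 219 219 219 218 219 220 220
204 218 219 219 219 220 219 219 219 219 219 219 219 218 220 219 220 219 220 219 220 220 220 218 205 186 202 219 221 219 219 219 219 218 219 219 220 220 220
205 219 219 219 218 219 219 219 219 219 219 219 219 219 220 219 219 219 219 219 221 218 198 172 159 145 155 195 221 221 219 219 219 220 219 220 219 220 220
206 219 218 219 219 219 219 219 219 219 219 219 219 219 218 220 219 219 220 220 220 204 166 135 129 129 115 148 202 220 220 220 220 219 220 219 220 220 219
207 219 219 218 219 220 218 219 219 219 219 220 219 218 219 219 218 220 220 208 186 164 137 127 129 129 119 116 166 209 221 220 220 219 220 219 219 219 219
208 219 218 219 218 219 219 219 220 220 219 218 219 219 220 219 221 220 205 173 149 136 128 129 129 129 129 118 124 190 220 221 219 220 220 220 219 220 219
209 219 
[... 3191 characters left out ...]
 221 220 219 219 220 219 219 219 220 220 220 220 220 220 220 220 219 219 219
230 219 219 220 219 220 218 220 221 209 142 114  97  73  95 162 207 215 221 221 219 220 219 220 220 220 220 220 220 220 219 219 220 219 220 220 219 219 219
231 220 220 219 219 219 220 219 220 220 200 143 120 117 164 214 222 221 219 220 220 220 219 220 219 220 220 220 219 219 220 220 219 220 219 219 219 219 219
232 218 220 220 219 219 220 219 219 221 219 213 210 211 215 222 221 220 219 219 220 219 220 220 219 220 220 220 220 220 219 219 219 220 220 220 220 219 219
233 219 219 219 219 219 219 219 220 219 221 221 221 222 220 219 219 220 220 221 220 218 219 219 220 220 219 220 219 219 219 220 220 220 219 219 220 220 220
```

```bash
cat > blank.py <<'E'
from h import *
def blank(f,box,z,lo=123,hi=137,s=8):
    x0,y0,x1,y1=box
    g=cv2.cvtColor(f['pixels'],cv2.COLOR_RGB2GRAY)[y0:y1,x0:x1]
    G=cv2.resize(g,None,fx=s,fy=s,interpolation=cv2.INTER_LINEAR)
    m=cv2.inRange(G,lo-8,hi)
    m=cv2.morphologyEx(m,cv2.MORPH_OPEN,np.ones((2*s,2*s),np.uint8))
    m=cv2.morphologyEx(m,cv2.MORPH_CLOSE,np.ones((5*s,5*s),np.uint8))
    c=max(cv2.findContours(m,cv2.RETR_EXTERNAL,cv2.CHAIN_APPROX_NONE)[0],key=cv2.contourArea)[:,0]
    uv=(c+.5)/s-.5+[x0,y0]
    P=plane(f,uv,z)[:,:2]
    (c0,wh,a)=cv2.minAreaRect((P*1000).astype(np.float32))
    return np.array(c0)/1000,wh,a,cv2.boxPoints((c0,wh,a))
if __name__=='__main__':
    f=grab('top')
    print(blank(f,(140,198,190,238),.025)); print('mark',plane(f,[(166.1,214.7)],.025))
E
python3 blank.py
```

```text
(array([0.46611829, 0.39397876]), (46.9031867980957, 92.43000030517578), 37.25033187866211, array([[419.477  , 416.57062],
       [475.42474, 342.99646],
       [512.7596 , 371.3869 ],
       [456.81183, 444.96106]], dtype=float32))
mark [[0.47632951 0.38510658 0.025     ]]
```

```bash
cat >> h.py <<'E'
def plan(xyz,az):
    """TCP target in world, tool y down, tool x at azimuth az deg -> shift/0.3, rot/90deg"""
    o=r.get_obs(); R0=R.from_rotvec(o['orientation']).as_matrix()
    a=np.radians(az); X=np.array([np.cos(a),np.sin(a),0]); Y=np.array([0,0,-1.]); T=np.c_[X,Y,np.cross(X,Y)]
    s=R0.T@(np.array(xyz)-o['tcp_pos'])/0.3
    w=R.from_matrix(R0.T@T).as_rotvec()/(np.pi/2)
    print('shift',s.round(4),'rot',w.round(4))
def st():
    o=r.get_obs(); M=R.from_rotvec(o['orientation']).as_matrix()
    print('t%.2f'%o['clock'],'tcp',o['tcp_pos'].round(4),'az %.2f'%np.degrees(np.arctan2(M[1,0],M[0,0])),'y',M[:,1].round(4),'q',o['joints'].round(2),'F',o['contact_force'].round(1),'w %.4f'%o['grip_width'])
E
python3 - <<'E'
from h import *
st(); plan((0.45,-0.38,0.40),-40); plan((0.55,-0.1,0.40),0)
E
```

```text
t0.40 tcp [ 0.2154 -0.6397  0.4046] az -71.39 y [-1.e-04  2.e-04 -1.e+00] q [ 1.14  0.48  0.02  1.56 -0.01  1.11 -0.08] F [-0.7  0.2  0.5] w 0.0853
shift [-0.5709  0.0153  1.0174] rot [-0.000e+00 -3.488e-01 -1.000e-04]
shift [-1.3491  0.0154  1.6311] rot [-1.000e-04 -7.933e-01 -1.000e-04]
```

Call:
step_arm(xyz=[[-0.57,0,0.99],[-0.57,0,0.99],[-0.57,0,0.99],[-0.57,0,0.99],[-0.57,0,0.99],[-0.57,0,0.99]], rotation=[[0,-0.35,0],[0,-0.35,0],[0,-0.35,0],[0,-0.35,0],[0,-0.35,0],[0,-0.35,0]], grip=0)

```text
clock: 1.15
tcp_pos: [0.445, -0.3792, 0.405]
orientation: [-1.501, 0.54, -0.541]
contact_force: [-0.5, -0.2, 0.0]
grip_width: 0.0854
```

```bash
python3 - <<'E'
from h import *
st(); plan((0.56,-0.12,0.40),-10); plan((0.56,0.12,0.36),20)
E
```

```text
t1.15 tcp [ 0.445  -0.3792  0.405 ] az -39.60 y [ 0.0014  0.001  -1.    ] q [ 0.77  0.34 -0.21  1.77  0.08  1.04 -0.16] F [-0.5 -0.2  0. ] w 0.0854
shift [-0.2554  0.018   0.9102] rot [-0.001  -0.3289  0.0005]
shift [-0.7653  0.1521  1.5264] rot [-0.0008 -0.6622  0.0008]
```

Call:
step_arm(xyz=[[-0.255,0,0.91],[-0.255,0,0.91],[-0.255,0,0.91],[-0.255,0,0.91],[-0.255,0,0.91]], rotation=[[0,-0.33,0],[0,-0.33,0],[0,-0.33,0],[0,-0.33,0],[0,-0.33,0]])

```text
clock: 1.78
tcp_pos: [0.561, -0.1165, 0.4058]
orientation: [-1.564, 0.131, -0.135]
contact_force: [-0.2, -0.8, -0.7]
grip_width: 0.0854
```

```bash
python3 - <<'E'
from h import *
st(); plan((0.55,0.17,0.36),20); plan((0.466,0.394,0.25),37.2)
E
```

```text
t1.77 tcp [ 0.561  -0.1165  0.4058] az -9.69 y [ 0.0024  0.002  -1.    ] q [ 0.44  0.34 -0.43  1.78  0.16  1.05 -0.22] F [-0.2 -0.8 -0.7] w 0.0854
shift [-0.1971  0.1545  0.9349] rot [-0.0012 -0.3299  0.0017]
shift [-0.5996  0.522   1.6229] rot [-0.0009 -0.521   0.0018]
```

Call:
step_arm(xyz=[[-0.197,0.15,0.935],[-0.197,0.15,0.935],[-0.197,0.15,0.935],[-0.197,0.15,0.935],[-0.197,0.15,0.935]], rotation=[[0,-0.33,0],[0,-0.33,0],[0,-0.33,0],[0,-0.33,0],[0,-0.33,0]])

```text
clock: 2.4
tcp_pos: [0.5494, 0.173, 0.3613]
orientation: [-1.551, -0.278, 0.273]
contact_force: [0.5, -0.2, -0.0]
grip_width: 0.0854
```

```bash
python3 - <<'E'
from h import *
st(); plan((0.466,0.394,0.25),37.2); plan((0.466,0.394,0.182),37.2)
E
```

```text
t2.40 tcp [0.5494 0.173  0.3613] az 20.14 y [ 0.0025  0.003  -1.    ] q [ 0.06  0.43 -0.61  1.81  0.29  0.99 -0.31] F [ 0.5 -0.2 -0. ] w 0.0854
shift [-0.0085  0.3724  0.7867] rot [-0.0009 -0.1896  0.0023]
shift [-0.0093  0.5991  0.7862] rot [-0.0009 -0.1896  0.0023]
```

Call:
step_arm(xyz=[[-0.009,0.3,0.786],[-0.009,0.372,0.786],[-0.009,0.372,0.786],[-0.009,0.372,0.786],[-0.009,0.372,0.786],[-0.009,0.372,0.786],[-0.009,0.372,0.786]], rotation=[[0,-0.19,0],[-0.001,-0.19,0.002],[-0.001,-0.19,0.002],[-0.001,-0.19,0.002],[-0.001,-0.19,0.002],[-0.001,-0.19,0.002],[-0.001,-0.19,0.002]])

```text
clock: 3.28
tcp_pos: [0.4674, 0.3922, 0.2506]
orientation: [-1.512, -0.508, 0.506]
contact_force: [1.0, 0.2, 0.3]
grip_width: 0.0855
```

```bash
python3 - <<'E'
from h import *
st(); plan((0.466,0.394,0.182),37.2)
f=grab('top');crop(f,120,180,220,255,8,'t3.png')
f=grab('side');crop(f,170,140,270,215,8,'s3.png')
E
```

```text
t3.27 tcp [0.4674 0.3922 0.2506] az 37.08 y [ 1.9e-03 -7.0e-04 -1.0e+00] q [-0.34  0.63 -0.62  1.8   0.48  0.86 -0.55] F [1.  0.2 0.3] w 0.0855
shift [-0.0003  0.2288  0.0081] rot [ 0.0011 -0.0013  0.0007]
```

View pics/t3.png

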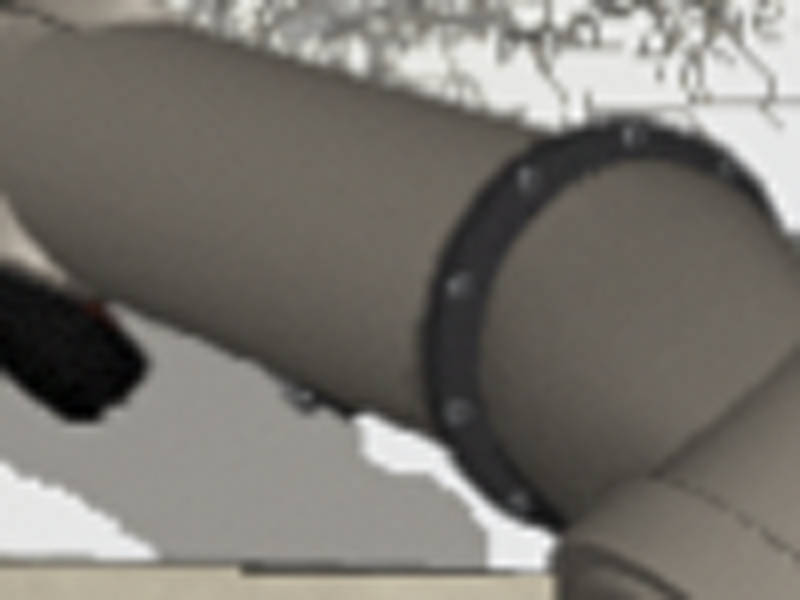

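View pics/s3.png

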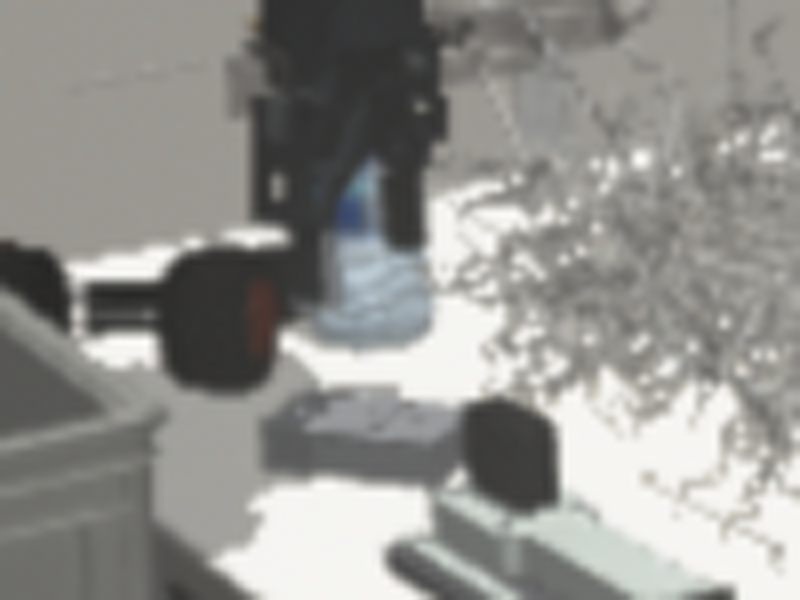

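```bash
python3 - <<'E'
from h import *
f=grab('side'); o=r.get_obs(); M=R.from_rotvec(o['orientation']).as_matrix()
for L in (.160,.173):
  for s in (-.05,.05):
    print(L,s,((proj(f,o['tcp_pos']+M[:,1]*L+M[:,0]*s)-[170,140])*8).round())
# blank predicted corners
a=np.radians(37.25);c=np.array([.466,.394]);x=np.array([np.cos(a),np.sin(a)]);y=np.array([-x[1],x[0]])
P=[[*(c+sx*.025*x+sy*.045*y),.025] for sx,sy in((-1,-1),(1,-1),(1,1),(-1,1))]
print(((proj(f,P)-[170,140])*8).round())
E
```

```text
0.16 -0.05 [[303. 314.]]
0.16 0.05 [[402. 248.]]
0.173 -0.05 [[306. 341.]]
0.173 0.05 [[404. 274.]]
[[424. 442.]
 [470. 405.]
 [298. 387.]
 [248. 422.]]
```

```bash
python3 - <<'E'
from h import *
f=grab('side'); g=cv2.cvtColor(f['pixels'],cv2.COLOR_RGB2GRAY)
print('    '+' '.join('%3d'%x for x in range(198,232)))
for v in range(186,204): print(v,' '.join('%3d'%x for x in g[v,198:232]))
print(plane(f,[(307,268)],0.0))
E
```

```text
198 199 200 201 202 203 204 205 206 207 208 209 210 211 212 213 214 215 216 217 218 219 220 221 222 223 224 225 226 227 228 229 230 231
186  52  51  51  51  54  79 140 159 161 163 179 226 242 244 244 244 244 244 244 244 244 245 245 245 245 245 245 245 245 245 245 245 243 235
187  52  52  52  56  72 110 150 160 162 161 159 177 229 235 235 235 235 235 235 235 236 242 245 245 245 245 245 245 245 245 245 244 235 215
188  69  69  72  90 115 146 160 161 156 152 143 146 186 175 166 171 173 179 176 175 182 227 242 244 244 244 244 244 244 244 244 241 203 222
189 115 115 119 145 156 160 160 154 135 123 109 106 115 121 126 148 158 172 163 159 160 176 222 231 235 236 236 238 240 236 232 226 184 156
190 157 157 157 159 159 160 153 133 111 113 104 101 106 139 150 153 154 156 152 153 154 150 144 147 176 185 187 202 216 186 139 110  90  79
191 160 161 160 161 154 150 131 110 104 126 113 114 120 145 154 154 154 153 143 149 149 141 148 147 150 156 158 161 160 133  86  65  63  63
192 161 161 161 158 135 116 104  99 100 105 117 143 150 152 153 153 154 152 146 144 142 149 153 143 140 151 155 154 147 111 
[... 895 characters left out ...]
 130 133 162 170 168 153 145 133 120 112 112 110 109 106 106 105 103 105 116 167 216 140  75  61  61
200 161 161 161 162 164 166 187 195 195 195 201 234 241 240 228 222 207 185 175 173 170 169 153 147 146 119 119 146 210 198 141  87  66  63
201 161 161 162 167 189 202 234 241 242 242 242 244 245 245 244 243 243 242 241 241 241 240 228 223 221 166 150 169 170 165 156 119  89  71
202 161 161 164 192 232 241 244 244 244 244 244 244 245 245 245 245 245 245 245 245 245 245 244 243 241 201 159 182 195 204 203 170 145 109
203 161 161 169 219 233 242 244 244 245 244 244 245 245 245 245 245 245 245 245 245 245 245 245 245 243 204 139 128 163 191 205 207 202 169
[[ 0.43113309 -0.21968032  0.        ]]
```

```bash
python3 - <<'E'
from h import *
f=grab('side')
print(plane(f,[(202.3,191.8),(224,194.6)],0.025)); print(plane(f,[(202.3,199),(223.5,201)],0.0))
# predicted from top
a=np.radians(37.25);c=np.array([.466,.394]);x=np.array([np.cos(a),np.sin(a)]);y=np.array([-x[1],x[0]])
for s in(1,-1): print(c-.025*x+s*.045*y)
E
```

```text
[[0.42745869 0.42160319 0.025     ]
 [0.47942826 0.34662037 0.025     ]]
[[0.42153329 0.41368683 0.        ]
 [0.47638129 0.3481763  0.        ]]
[0.41886172 0.41468774]
[0.47333818 0.34304756]
```

Call:
step_arm(xyz=[[0.002,0.1,0.005],[0.003,0.18,0.008],[0.003,0.23,0.008],[0.003,0.23,0.008]], rotation=[[0.001,0,0],[0.001,0,0],[0.001,0,0],[0.001,0,0]])

```text
clock: 4.03
tcp_pos: [0.4661, 0.3948, 0.1809]
orientation: [-1.51, -0.507, 0.508]
contact_force: [0.1, 0.0, 0.4]
grip_width: 0.0854
```

```bash
python3 - <<'E'
from h import *
st()
f=grab('side');crop(f,170,140,270,215,8,'s4.png')
E
```

```text
t4.03 tcp [0.4661 0.3948 0.1809] az 37.11 y [-6.e-04  2.e-04 -1.e+00] q [-0.39  0.73 -0.57  1.83  0.55  0.75 -0.61] F [0.1 0.  0.4] w 0.0854
```

View pics/s4.png

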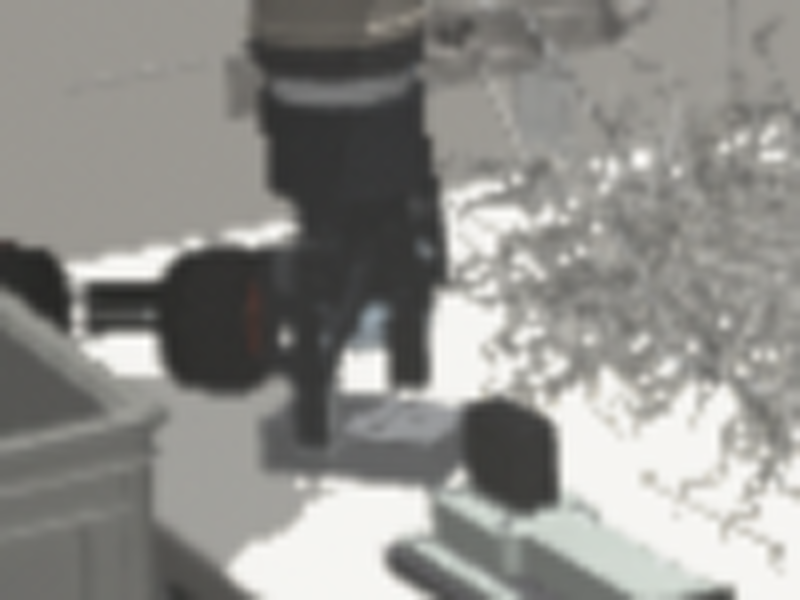

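Call:
step_arm(xyz=[[0,0,0],[0,0,0],[0,0,0],[0,0,0],[0,0,0],[0,0,0]], rotation=[[0,0,0],[0,0,0],[0,0,0],[0,0,0],[0,0,0],[0,0,0]], grip=1, force=60)

```text
clock: 4.82
tcp_pos: [0.4666, 0.3955, 0.1829]
orientation: [-1.509, -0.509, 0.505]
contact_force: [-0.5, -2.0, 6.7]
grip_width: 0.0486
```

```bash
python3 - <<'E'
from h import *
st()
f=grab('side');crop(f,170,140,270,215,8,'s5.png')
E
```

```text
t4.83 tcp [0.4666 0.3955 0.1829] az 37.11 y [ 0.0017  0.002  -1.    ] q [-0.39  0.72 -0.57  1.83  0.55  0.75 -0.61] F [-0.5 -2.   6.7] w 0.0486
```

View pics/s5.png

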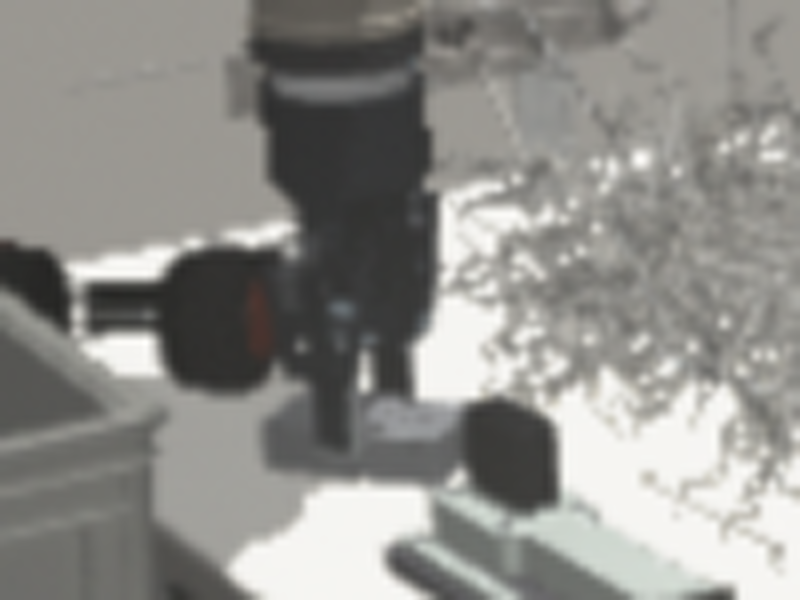

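```bash
python3 - <<'E'
from h import *
f=grab('top')
print('nose',plane(f,[(249.3,220.5)],.034)[0], 'handle', plane(f,[(207.2,219.5)],.076)[0], 'bar mid', plane(f,[(235,220.0)],.034)[0])
print('gate cheeks', plane(f,[(289.7,208.5),(289.7,234)],.064))
st()
E
```

```text
nose [0.46153772 0.09891924 0.034     ] handle [0.45576461 0.23399297 0.076     ] bar mid [0.46215478 0.14707888 0.034     ]
gate cheeks [[ 0.50015133 -0.0350017   0.064     ]
 [ 0.41571014 -0.03642473  0.064     ]]
t4.92 tcp [0.4666 0.3955 0.1829] az 37.11 y [ 0.0017  0.002  -1.    ] q [-0.39  0.72 -0.57  1.83  0.55  0.75 -0.61] F [-0.1 -0.3  5.7] w 0.0483
```

```bash
python3 - <<'E'
from h import *
plan((0.4666,0.3955,.275),37.1); plan((0.463,0.036,.275),1.3);  plan((0.463,0.036,.215),1.3)
E
```

```text
shift [ 0.0008 -0.3069 -0.    ] rot [-0.0004  0.0001  0.0016]
shift [-0.7318 -0.3093 -0.9484] rot [-0.0009  0.3979  0.0014]
shift [-0.7323 -0.1093 -0.9485] rot [-0.0009  0.3979  0.0014]
```

Call:
step_arm(xyz=[[0,-0.05,0],[0,-0.18,0],[0,-0.31,0],[-0.1,-0.31,-0.13],[-0.25,-0.31,-0.32],[-0.4,-0.31,-0.52],[-0.55,-0.31,-0.72],[-0.68,-0.31,-0.88],[-0.732,-0.31,-0.948],[-0.732,-0.31,-0.948],[-0.732,-0.25,-0.948],[-0.732,-0.2,-0.948],[-0.732,-0.2,-0.948]], rotation=[[0,0,0],[0,0,0],[0,0,0],[0,0.05,0],[0,0.13,0],[0,0.22,0],[0,0.3,0],[0,0.37,0],[0,0.398,0],[0,0.398,0.001],[0,0.398,0.001],[-0.001,0.398,0.001],[-0.001,0.398,0.001]])

```text
clock: 6.55
tcp_pos: [0.4623, 0.0368, 0.2413]
orientation: [-1.571, -0.018, 0.02]
contact_force: [0.5, 0.1, -4.4]
grip_width: 0.0484
```

```bash
python3 - <<'E'
from h import *
st()
f=grab('side');crop(f,200,150,320,240,6,'s6.png')
f=grab('top');crop(f,180,170,320,260,5,'t6.png')
E
```

```text
t6.55 tcp [0.4623 0.0368 0.2413] az 1.38 y [-1.8e-03  1.0e-04 -1.0e+00] q [ 0.19  0.42 -0.48  2.16  0.32  0.63 -0.49] F [ 0.5  0.1 -4.4] w 0.0484
```

View pics/s6.png

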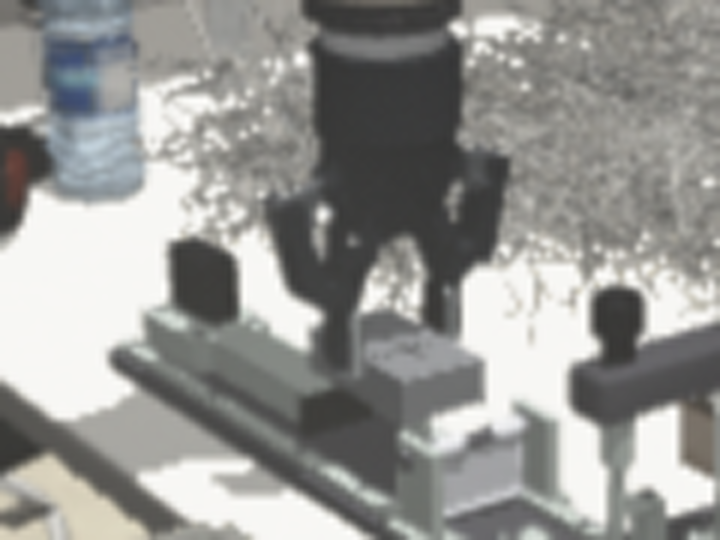

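View pics/t6.png

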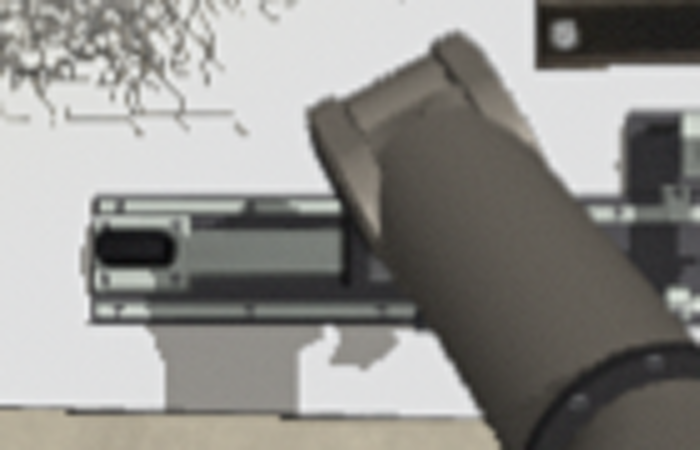

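```bash
cat >> h.py <<'E'
def box(c,az,zb,h=.025,lx=.025,ly=.045):
    a=np.radians(az);x=np.array([np.cos(a),np.sin(a)]);y=np.array([-x[1],x[0]])
    return np.array([[*(np.array(c[:2])+sx*lx*x+sy*ly*y),z] for z in (zb+h,zb) for sx,sy in((-1,-1),(1,-1),(1,1),(-1,1))])
E
python3 - <<'E'
from h import *
f=grab('side'); o=r.get_obs()
P=box(o['tcp_pos'],1.4,.2413-.183)
uv=(proj(f,P)-[200,150]+.5)*6
img=cv2.imread('pics/s6.png')
for p in uv: cv2.circle(img,tuple(int(x) for x in p),3,(0,0,255),-1)
T=[.4632-.0225*0-0,0]
# bed rails inner edges, load bed, z .018
y0=-.0327;
for yy in (.05,.1,.2,.3):
    for s in (-.031,.031):
        th=.0225; c=np.array([.4647,y0]); p=c+np.array([np.cos(th),np.sin(th)])*s+np.array([-np.sin(th),np.cos(th)])*yy
        q=(proj(f,[*p,.018])[0]-[200,150]+.5)*6; cv2.circle(img,tuple(int(x) for x in q),2,(255,0,0),-1)
cv2.imwrite('pics/s7.png',img)
E
```

```text
(no output)
```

View pics/s7.png

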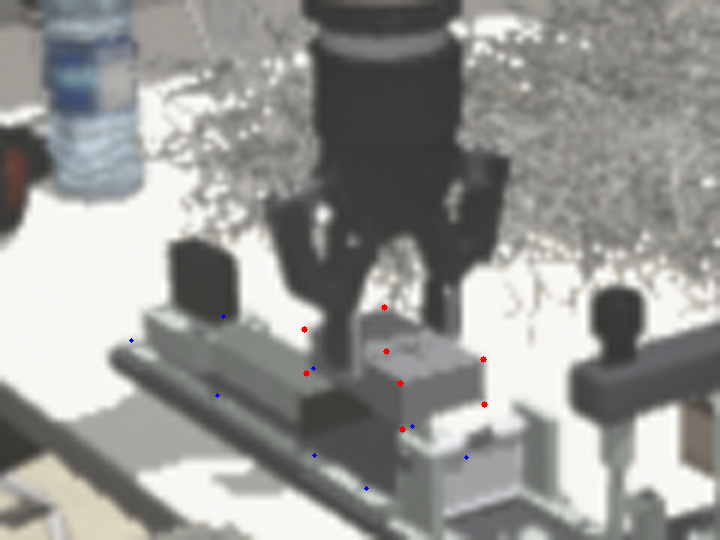

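Call:
step_arm(xyz=[[0.003,0.06,0],[0.003,0.11,0],[0.003,0.14,0],[0.003,0.15,0],[0.003,0.15,0]], rotation=[[0,0,-0.001],[0,0,-0.001],[0,0,-0.001],[0,0,-0.001],[0,0,-0.001]])

```text
clock: 7.32
tcp_pos: [0.4641, 0.0368, 0.1975]
orientation: [-1.57, -0.021, 0.017]
contact_force: [0.9, -0.0, -3.6]
grip_width: 0.0485
```

```bash
python3 - <<'E'
from h import *
st()
f=grab('side');crop(f,200,150,320,240,6,'s8.png')
E
```

```text
t7.33 tcp [0.4641 0.0368 0.1975] az 1.35 y [ 2.5e-03  3.0e-04 -1.0e+00] q [ 0.14  0.5  -0.42  2.17  0.39  0.54 -0.56] F [ 0.9 -0.  -3.6] w 0.0485
```

View pics/s8.png

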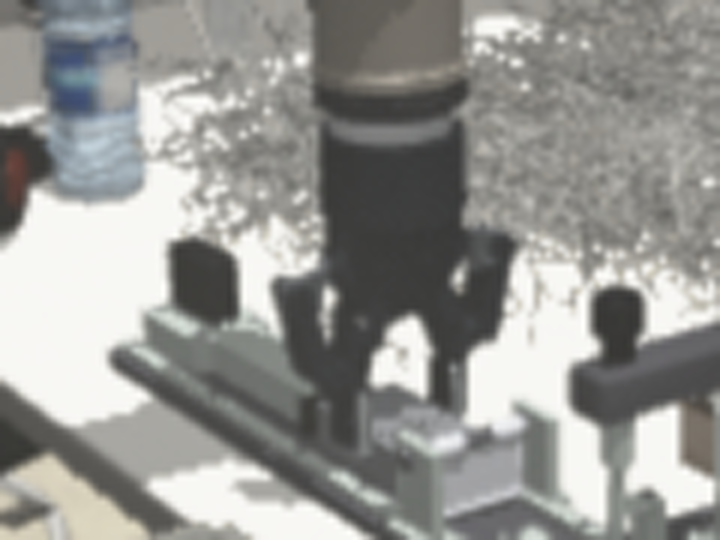

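Call:
step_arm(xyz=[[-0.002,0.008,0],[-0.002,0.012,0],[-0.002,0.012,0]], rotation=[[0,0,0.001],[0,0,0.001],[0,0,0.001]])

```text
clock: 7.75
tcp_pos: [0.4637, 0.0368, 0.1948]
orientation: [-1.571, -0.02, 0.017]
contact_force: [-3.1, -0.3, 6.9]
grip_width: 0.0482
```

Call:
step_arm(xyz=[[0,0,0],[0,0,0],[0,0,0],[0,0,0],[0,-0.05,0],[0,-0.2,0],[0,-0.33,0],[0,-0.33,0.1],[0,-0.33,0.2]], rotation=[[0,0,0],[0,0,0],[0,0,0],[0,0,0],[0,0,0],[0,0,0],[0,0,0],[0,0,0],[0,0,0]], grip=0)

```text
clock: 8.88
tcp_pos: [0.4623, 0.0972, 0.2956]
orientation: [-1.571, -0.021, 0.014]
contact_force: [-0.8, -0.4, -0.6]
grip_width: 0.0856
```

```bash
python3 - <<'E'
from h import *
st()
f=grab('side');crop(f,200,150,320,240,6,'s9.png')
f=grab('top');crop(f,180,170,320,260,5,'t9.png')
E
```

```text
t8.88 tcp [0.4623 0.0972 0.2956] az 1.26 y [ 4.4e-03 -1.0e-04 -1.0e+00] q [ 0.13  0.34 -0.55  2.1   0.26  0.76 -0.56] F [-0.8 -0.4 -0.6] w 0.0856
```

View pics/s9.png

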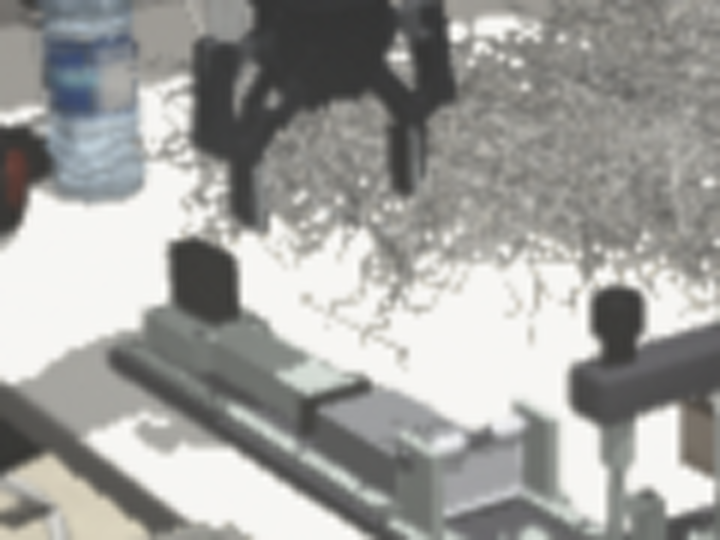

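View pics/t9.png

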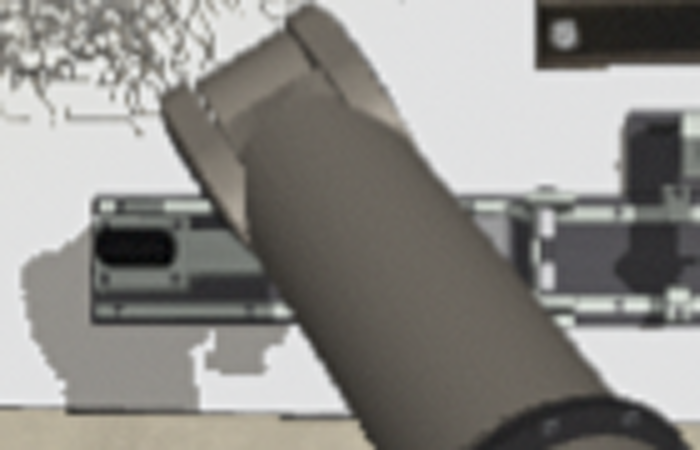

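```bash
python3 - <<'E'
from h import *
plan((0.458,0.234,.295),1.3); plan((0.458,0.234,.215),1.3)
E
```

```text
shift [-0.0005  0.0019  0.4467] rot [-0.0012  0.0035  0.0026]
shift [-0.0016  0.2686  0.4462] rot [-0.0012  0.0035  0.0026]
```

Call:
step_arm(xyz=[[0,0,0.2],[0,0,0.38],[0,0,0.447],[-0.001,0.06,0.447],[-0.001,0.18,0.447],[-0.001,0.265,0.447],[-0.001,0.265,0.447]], rotation=[[0,0,0],[0,0,0.002],[-0.001,0,0.002],[-0.001,0,0.003],[-0.001,0,0.003],[-0.001,0,0.003],[-0.001,0,0.003]])

```text
clock: 9.85
tcp_pos: [0.4575, 0.2315, 0.2137]
orientation: [-1.574, -0.016, 0.025]
contact_force: [-0.3, 0.8, 0.4]
grip_width: 0.0853
```

```bash
python3 - <<'E'
from h import *
st()
f=grab('side');crop(f,180,140,300,230,6,'s10.png')
E
```

```text
t9.85 tcp [0.4575 0.2315 0.2137] az 1.51 y [-0.0054 -0.0034 -1.    ] q [-0.19  0.54 -0.5   2.05  0.41  0.65 -0.94] F [-0.3  0.8  0.4] w 0.0853
```

View pics/s10.png

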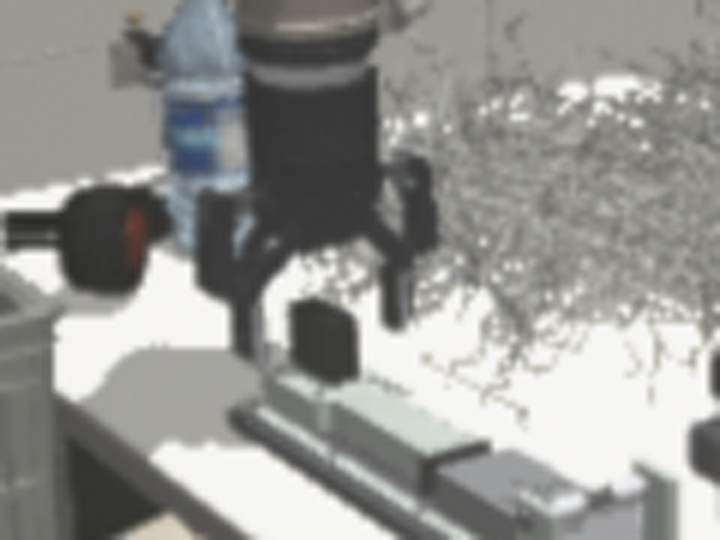

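Call:
step_arm(xyz=[[0.001,-0.004,0.008],[0.001,-0.004,0.008],[0.001,-0.004,0.008],[0.001,-0.004,0.008],[0.001,-0.004,0.008],[0.001,-0.004,0.008],[0.001,-0.004,0.008]], rotation=[[0.002,0.002,-0.003],[0.002,0.002,-0.003],[0.002,0.002,-0.003],[0.002,0.002,-0.003],[0.002,0.002,-0.003],[0.002,0.002,-0.003],[0.002,0.002,-0.003]], grip=1, force=80)

```text
clock: 10.78
tcp_pos: [0.4586, 0.2349, 0.217]
orientation: [-1.569, -0.02, 0.016]
contact_force: [0.2, -0.7, 6.1]
grip_width: 0.0229
```

```bash
python3 - <<'E'
from h import *
st()
f=grab('side');crop(f,180,140,300,230,6,'s11.png');crop(f,260,180,340,240,9,'s11p.png')
f=grab('top');crop(f,180,170,360,260,4,'t11.png')
E
```

```text
t10.78 tcp [0.4586 0.2349 0.217 ] az 1.33 y [ 0.0027  0.0017 -1.    ] q [-0.19  0.53 -0.5   2.05  0.41  0.65 -0.94] F [ 0.2 -0.7  6.1] w 0.0229
```

View pics/s11.png

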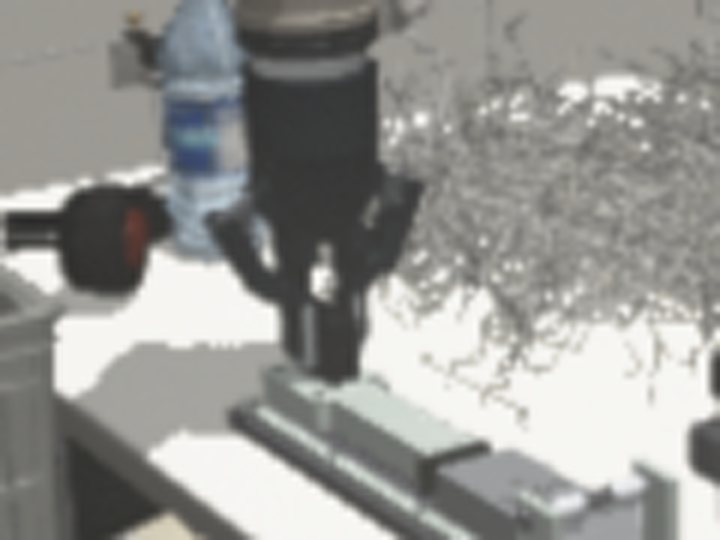

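View pics/t11.png

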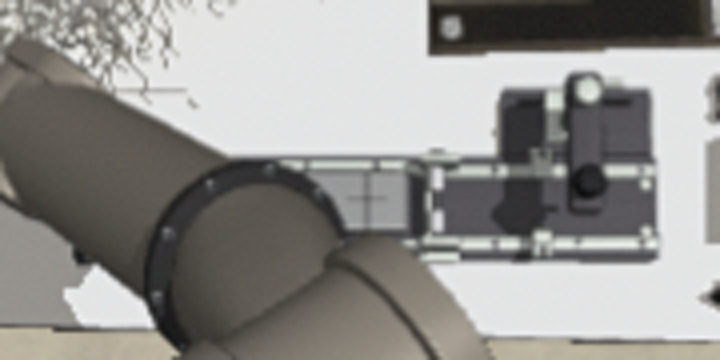

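View pics/s11p.png

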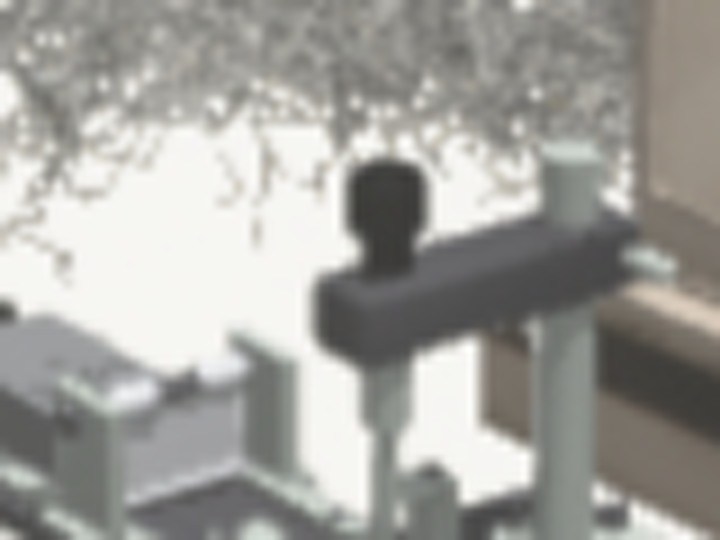

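```bash
python3 - <<'E'
from h import *
f=grab('side');crop(f,280,215,330,252,16,'s12.png')
g=cv2.cvtColor(f['pixels'],cv2.COLOR_RGB2GRAY)
print('    '+' '.join('%3d'%x for x in range(292,316)))
for v in range(222,248): print(v,' '.join('%3d'%x for x in g[v,292:316]))
t=grab('top'); g=cv2.cvtColor(t['pixels'],cv2.COLOR_RGB2GRAY)
print('    '+' '.join('%3d'%x for x in range(262,284)))
for v in range(210,230): print(v,' '.join('%3d'%x for x in g[v,262:284]))
m=cv2.inRange(g[200:230,312:345],0,38); n,l,s,c=cv2.connectedComponentsWithStats(m); print(s,c+[312,200])
E
```

```text
292 293 294 295 296 297 298 299 300 301 302 303 304 305 306 307 308 309 310 311 312 313 314 315
222 156 218 243 246 246 246 244 223 148 121 121 123 130 166 237 245 246 246 246 245 242 166 120 115
223 157 218 242 246 246 246 244 225 150 123 123 131 145 176 238 245 246 245 246 245 242 166 119 114
224 156 219 242 246 246 246 244 226 151 123 127 141 149 178 238 245 245 245 246 246 242 165 116 111
225 156 218 242 246 245 246 245 226 151 124 135 144 149 177 238 245 245 245 245 246 242 163 113 108
226 156 218 242 245 246 246 245 231 160 129 137 145 151 185 239 245 245 245 245 245 242 164 115 106
227 156 218 242 245 246 246 246 242 199 151 137 143 163 215 242 245 246 245 246 245 243 200 168 128
228 156 219 242 246 246 246 245 245 240 182 131 137 192 238 245 245 246 245 245 245 245 243 239 197
229 155 219 243 246 246 246 246 246 243 183 132 137 214 242 245 245 245 245 246 246 245 245 245 243
230 154 215 242 246 246 246 246 246 243 179 132 138 218 241 240 236 237 243 245 245 245 245 246 246
231 152 203 237 244 245 246 246 246 242 169 132 140 206 230 208 173 173 227 243 245 245 245 245 246
232 
[... 2933 characters left out ...]
54 157 156 157 157 157 159 151 127  81  51
224  48  45  57 104 152 156 156 155 147 123 133 156 157 157 157 156 158 158 153 127  80  49
225  57  45  44  80 132 156 157 156 147 127 136 157 159 158 158 158 159 160 155 128  82  51
226  69  51  44  69 123 162 164 163 155 135 143 163 165 166 164 167 166 167 162 133  84  51
227  75  63  45  52  81 105 107 106 100  89  93 106 106 106 106 107 106 106 106  97  77  50
228  80  72  53  44  46  53  60  66  60  62  67  73  73  68  71  70  71  71  75  82  76  51
229  78  75  65  53  55  67  70  69  66  73  77  79  81  84  86  88  83  82  88  98 100  92
[[  0   0  33  30 954]
 [ 10  12   9   8  36]] [[328.11320755 214.44234801]
 [325.         216.02777778]]
```

View pics/s12.png

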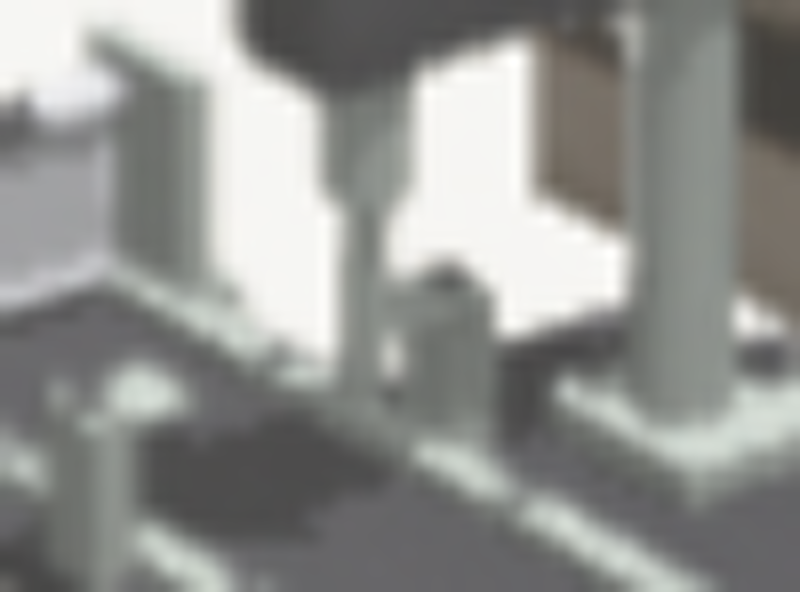

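```bash
python3 - <<'E'
from h import *
s=grab('side'); t=grab('top')
o,d=ray(s,[(302.36,229.),(302.3,224)])
yaw=.0225; c=np.array([.4647,-.0327])
n=np.array([np.cos(yaw),np.sin(yaw)])
for dd in d:
    k=(n@(c-o[:2]))/(n@dd[:2]); p=o+dd*k; print('punch side',p, 'track y',(p[:2]-c)@[-np.sin(yaw),np.cos(yaw)])
for uv in ((326.1,214.8),(325,216)):
    for z in (.168,.15): print('knob',plane(t,[uv],z)[0])
m=plane(t,[(271.2,219.3)],.037)[0]; print('mark',m,'track',(m[:2]-c)@[-np.sin(yaw),np.cos(yaw)],(m[:2]-c)@n)
print('blank -y end', plane(t,[(281.1,219.3)],.037)[0])
print('mark in side', proj(s,m))
crop(s,240,195,300,240,12,'s13.png')
E
```

```text
punch side [ 0.46733561 -0.14981867  0.07811614] track y -0.11714832058274799
punch side [ 0.46732763 -0.14946394  0.09312322] track y -0.11679350074612636
knob [ 0.46512966 -0.14287366  0.168     ]
knob [ 0.46800799 -0.1449944   0.15      ]
knob [ 0.46136667 -0.13953585  0.168     ]
knob [ 0.46419117 -0.14160883  0.15      ]
mark [0.46679952 0.0254865  0.037     ] track 0.05812453820283565 0.003408074831062105
blank -y end [ 0.46753017 -0.00764033  0.037     ]
mark in side [[268.26699537 221.5411486 ]]
```

View pics/s13.png

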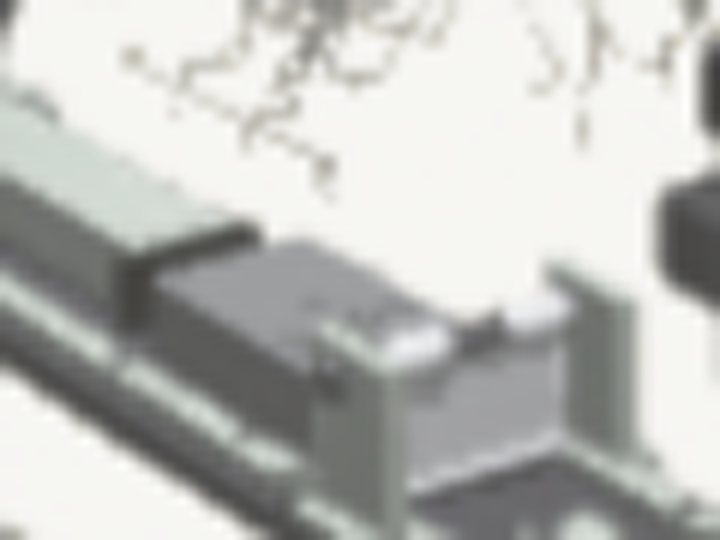

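Call:
step_arm(xyz=[[0,0,-0.02],[0,0,-0.05],[0,0,-0.08],[0,0,-0.11],[0,0,-0.14],[0,0,-0.17],[0,0,-0.2],[0,0,-0.23],[0,0,-0.26],[0,0,-0.28],[0,0,-0.29]], rotation=[[0,0,0],[0,0,0],[0,0,0],[0,0,0],[0,0,0],[0,0,0],[0,0,0],[0,0,0],[0,0,0],[0,0,0],[0,0,0]])

```text
clock: 12.45
tcp_pos: [0.4605, 0.1476, 0.2171]
orientation: [-1.568, -0.02, 0.015]
contact_force: [-1.5, 6.0, 1.2]
grip_width: 0.0232
```

```bash
python3 - <<'E'
from h import *
st()
f=grab('side');crop(f,220,170,340,260,6,'s14.png')
f=grab('top');crop(f,180,170,360,260,4,'t14.png')
E
```

```text
t12.45 tcp [0.4605 0.1476 0.2171] az 1.28 y [ 0.0027  0.0024 -1.    ] q [-0.03  0.5  -0.5   2.12  0.41  0.61 -0.79] F [-1.5  6.   1.2] w 0.0232
```

View pics/s14.png

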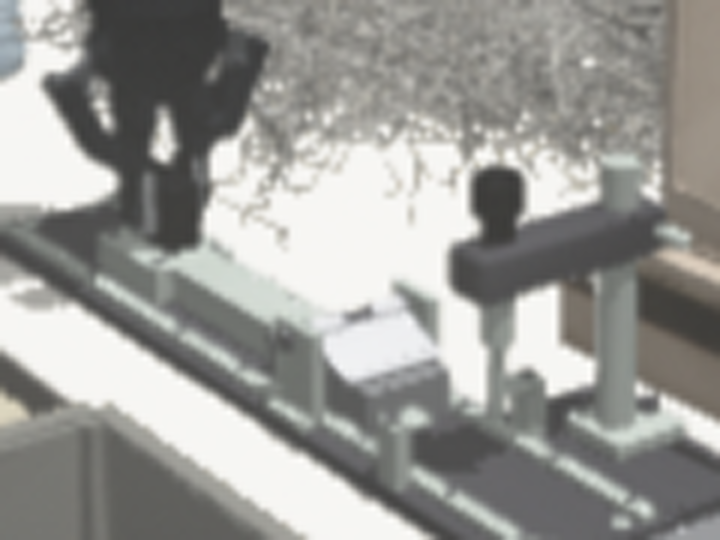

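View pics/t14.png

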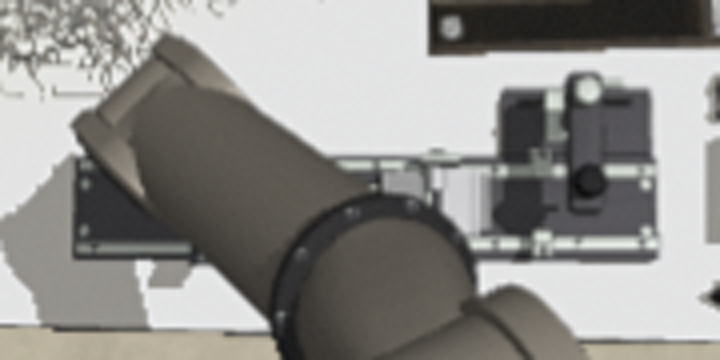

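Call:
step_arm(xyz=[[0,0,-0.02],[0,0,-0.05],[0,0,-0.08],[0,0,-0.11],[0,0,-0.14],[0,0,-0.17],[0,0,-0.195],[0,0,-0.21],[0,0,-0.215]], rotation=[[0,0,0],[0,0,0],[0,0,0],[0,0,0],[0,0,0],[0,0,0],[0,0,0],[0,0,0],[0,0,0]])

```text
clock: 13.68
tcp_pos: [0.4619, 0.0827, 0.217]
orientation: [-1.569, -0.019, 0.015]
contact_force: [-0.9, 6.1, 1.0]
grip_width: 0.0227
```

```bash
python3 - <<'E'
from h import *
st()
f=grab('side');crop(f,260,200,340,260,10,'s15.png')
f=grab('top');crop(f,260,190,360,250,8,'t15.png')
E
```

```text
t13.68 tcp [0.4619 0.0827 0.217 ] az 1.23 y [ 0.0025  0.0022 -1.    ] q [ 0.1   0.48 -0.5   2.15  0.4   0.59 -0.66] F [-0.9  6.1  1. ] w 0.0227
```

View pics/s15.png

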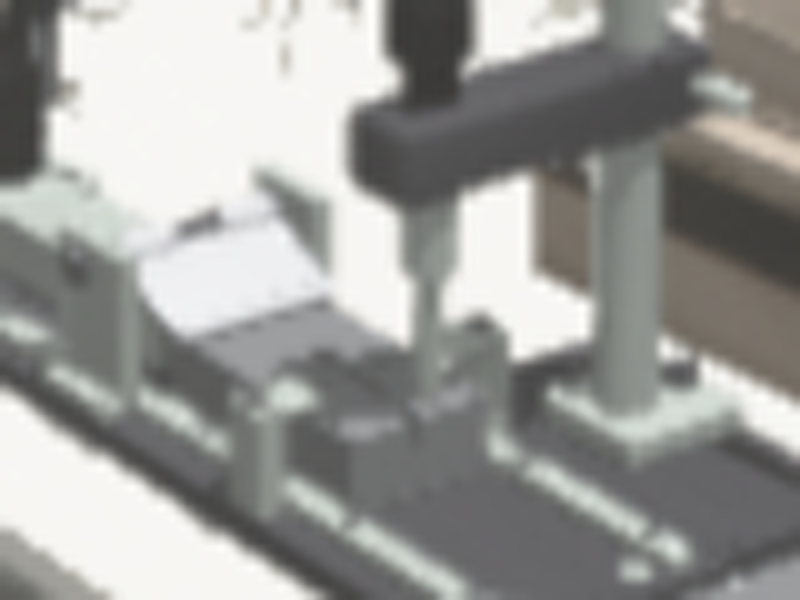

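View pics/t15.png

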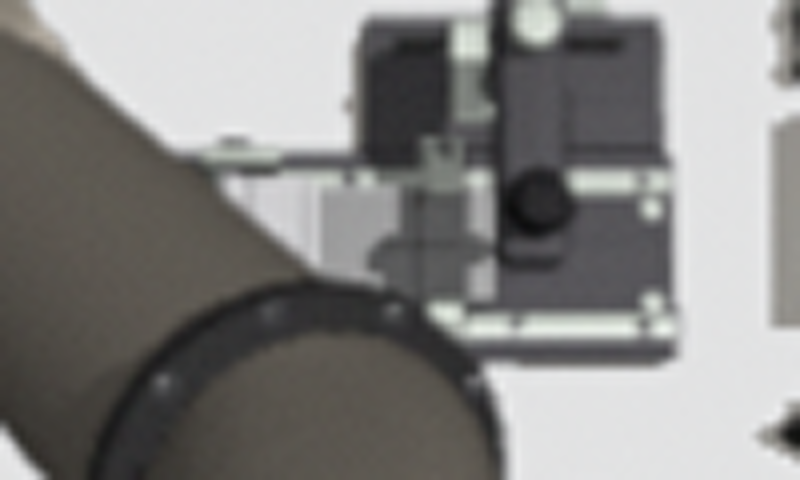

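```bash
python3 - <<'E'
from h import *
s=grab('side'); t=grab('top')
print('mark top',plane(t,[(312.6,219.5)],.037)[0])
for y in (-.143,-.1495): print('tip proj',proj(s,[.4673,y,.042])[0], 'face under', proj(s,[.4673,y,.037])[0])
print('mark proj now', proj(s,[.4665,-.1143,.037])[0])
crop(s,285,222,325,252,20,'s16.png')
g=cv2.cvtColor(s['pixels'],cv2.COLOR_RGB2GRAY)
print('    '+' '.join('%3d'%x for x in range(280,314)))
for v in range(228,250): print(v,' '.join('%3d'%x for x in g[v,280:314]))
g=cv2.cvtColor(t['pixels'],cv2.COLOR_RGB2GRAY)
print('    '+' '.join('%3d'%x for x in range(296,326)))
for v in range(208,232): print(v,' '.join('%3d'%x for x in g[v,296:326]))
E
```

```text
mark top [ 0.46915997 -0.11308268  0.037     ]
tip proj [300.84707781 239.85438421] face under [300.84287246 241.4534438 ]
tip proj [302.23429101 240.70102191] face under [302.22789415 242.30507861]
mark proj now [294.62783333 237.84478517]
    280 281 282 283 284 285 286 287 288 289 290 291 292 293 294 295 296 297 298 299 300 301 302 303 304 305 306 307 308 309 310 311 312 313
228 240 240 240 240 240 239 239 235 238 237 225 228 231 238 245 246 246 246 246 246 241 183 132 138 193 239 246 246 246 246 246 246 246 244
229 241 241 240 240 238 239 237 225 231 230 223 210 195 225 243 246 246 246 246 246 243 185 133 137 215 243 246 245 246 246 246 246 246 246
230 241 239 240 238 232 231 229 219 205 186 163 144 141 191 233 241 245 246 246 246 243 180 133 139 218 242 241 237 237 244 246 246 246 246
231 239 233 233 228 217 197 180 156 143 148 155 155 155 164 187 214 236 244 246 246 243 169 133 141 208 231 210 175 175 228 243 246 246 246
232 227 212 192 174 151 141 155 157 156 156 158 158 158 158 160 169 204 233 240 245 242 168 136 145 170 176 142 109 108 160 227 244 246 246
233 168 148 140 153
[... 4760 characters left out ...]
  63  72  59  68  81  84  80  88  87  87  88  92 123 161 170 152  92  84  87  86
227  47  48  47  51  47  51  48  46  45  47  47  47  50  52  56  64  70  95 122 124 124 117 111 123 128 117  82  84  85  85
228  51  50  50  50  51  48  49  49  48  49  50  56  78  84  59  47  60 130 195 202 204 174  95  79  86  91  90  91  87  90
229  53  50  50  50  50  51  47  50  49  48  49  57  70  66  53  47  52 109 181 219 223 195 140 155 159 161 162 148 122 139
230  52  49  50  51  47  49  48  51  49  49  49  52  57  58  52  49  47  67 112 159 186 185 186 208 211 212 210 182 139 179
231  52  55  61  66  63  60  59  64  63  56  52  49  50  51  50  46  45  46  56  94 156 194 202 224 225 225 224 209 191 214
```

View pics/s16.png

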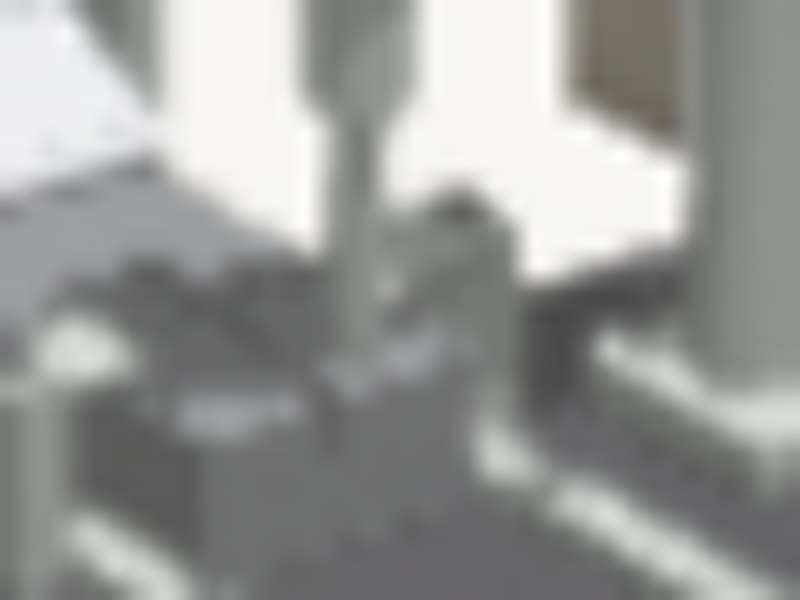

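```bash
python3 - <<'E'
from h import *
t=grab('top')
g=cv2.cvtColor(t['pixels'],cv2.COLOR_RGB2GRAY)
print('    '+' '.join('%3d'%x for x in range(318,342)))
for v in range(188,226): print(v,' '.join('%3d'%x for x in g[v,318:342]))
E
```

```text
318 319 320 321 322 323 324 325 326 327 328 329 330 331 332 333 334 335 336 337 338 339 340 341
188 227 227 227 209 154 126 122 123 125 128 128 155 204 228 227 226 226 225 227 226 226 226 226 226
189 228 228 221 167  87  73  84 109 144 159 129 110 158 202 203 201 202 212 223 227 227 227 227 228
190 227 228 207 129  63  78 129 172 189 201 187 147 140 186 188 189 187 202 223 228 229 228 228 227
191 201 201 174  94  49  78 147 201 207 212 209 179 132 145 147 147 149 164 188 201 203 202 202 202
192 174 173 155  90  47  81 156 207 213 214 218 196 134 100  98 102 100 108 125 134 133 135 132 138
193 198 196 168  82  40  73 150 209 215 220 222 193 117  84  83  85  84  84  84  87  85  85  84  92
194 212 210 177  68  37  57 110 170 207 219 204 150  84  64  67  66  66  64  64  69  76  82  81  82
195 215 212 181  74  37  50  68 101 136 152 133  95  62  42  41  44  44  42  41  54  74  83  82  80
196 213 211 180  82  38  49  53  61  75  84  84  78  66  57  54  57  57  56  57  67  79  84  82  83
197 163 159 136  62  48  65  72  71  75  80  83  81  77  77  78  80  79  78  79  81  82  85  83  83
198 
[... 2095 characters left out ...]

219 100 117 139 139  53  44  50  44  36  39  55  69  73  76  84  83  84  87  85  85  85  85  84  83
220  86  92 103 100  48  64  79  76  76  79  83  86  81  76  85  85  85  85  85  87  86  86  88  87
221  88  88  92  84  44  63  76  77  78  79  81  79  81  82  88  87  86  87  87  88  87  87  88  86
222  91  97 122 128  52  43  51  53  53  55  54  59  71  85  88  87  89  88  89  89  89  89  88  87
223 115 147 160 148  77  58  55  54  54  54  55  65  82  87  88  87  88  88  87  89  88  86  88  88
224 123 163 169 151  87  76  78  80  79  80  79  82  85  87  86  85  89  86  87  87  86  87  86  87
225 124 165 170 151  91  84  87  88  88  86  86  86  89  86  87  88  89  87  88  88  88  87  87  91
```

```bash
python3 - <<'E'
from h import *
t=grab('top')
a=plane(t,[(330.62,211.5)],.134)[0]; b=plane(t,[(321.23,214.5)],.110)[0]
print(a,b,'punch y',a[1]+.014,b[1]-.014)
# knob
print('knob right/top', plane(t,[(330.6,215.5)],.166)[0], plane(t,[(326.7,211.2)],.166)[0])
print('knob left/bot', plane(t,[(322.6,215.8)],.15)[0], plane(t,[(326,218.8)],.15)[0])
print('mark line', [plane(t,[(312.15,218)],.037)[0],plane(t,[(312.1,223)],.037)[0]])
print('lead end', plane(t,[(321.4,217)],.037)[0])
st()
E
```

```text
[ 0.48131796 -0.16101361  0.134     ] [ 0.47503096 -0.13419153  0.11      ] punch y -0.14701361499100069 -0.1481915315001776
knob right/top [ 0.46359223 -0.15684539  0.166     ] [ 0.47659815 -0.14491182  0.166     ]
knob left/bot [ 0.46465325 -0.13419771  0.15      ] [ 0.45553834 -0.14472362  0.15      ]
mark line [array([ 0.47420397, -0.11153232,  0.037     ]), array([ 0.45729981, -0.11150844,  0.037     ])]
lead end [ 0.47826763 -0.14254316  0.037     ]
t13.97 tcp [0.4619 0.0826 0.217 ] az 1.24 y [ 0.0023  0.0014 -1.    ] q [ 0.1   0.48 -0.5   2.15  0.4   0.59 -0.66] F [-0.5  4.3  3.8] w 0.0230
```

Call:
step_arm(xyz=[[0,0,-0.015],[0,0,-0.035],[0,0,-0.055],[0,0,-0.075],[0,0,-0.09],[0,0,-0.093],[0,0,-0.093]], rotation=[[0,0,0],[0,0,0],[0,0,0],[0,0,0],[0,0,0],[0,0,0],[0,0,0]])

```text
clock: 14.85
tcp_pos: [0.4625, 0.0549, 0.217]
orientation: [-1.569, -0.019, 0.015]
contact_force: [-0.6, 5.4, 2.4]
grip_width: 0.0226
```

```bash
python3 - <<'E'
from h import *
st()
s=grab('side');t=grab('top')
crop(s,285,222,325,252,20,'s17.png');crop(t,290,195,350,240,12,'t17.png')
g=cv2.cvtColor(s['pixels'],cv2.COLOR_RGB2GRAY)
print('    '+' '.join('%3d'%x for x in range(284,318)))
for v in range(232,256): print(v,' '.join('%3d'%x for x in g[v,284:318]))
g=cv2.cvtColor(t['pixels'],cv2.COLOR_RGB2GRAY)
print('    '+' '.join('%3d'%x for x in range(304,336)))
for v in range(212,232): print(v,' '.join('%3d'%x for x in g[v,304:336]))
E
```

```text
t14.85 tcp [0.4625 0.0549 0.217 ] az 1.24 y [ 0.0024  0.0018 -1.    ] q [ 0.16  0.47 -0.5   2.16  0.4   0.59 -0.6 ] F [-0.6  5.4  2.4] w 0.0226
    284 285 286 287 288 289 290 291 292 293 294 295 296 297 298 299 300 301 302 303 304 305 306 307 308 309 310 311 312 313 314 315 316 317
232 200 191 180 187 208 208 183 159 151 155 188 196 209 233 240 245 243 169 136 144 169 177 142 110 108 161 227 244 246 246 246 246 246 246
233 169 202 209 203 203 201 172 157 157 156 162 162 166 182 200 230 236 163 136 142 139 139 130 121 118 134 164 238 246 246 246 245 239 236
234 196 199 198 174 160 162 159 149 147 148 155 157 149 148 151 158 191 143 133 142 138 135 131 129 123 121 144 236 245 240 235 230 191 164
235 162 161 162 158 148 147 143 119 111 114 139 142 119 111 110 110 118 119 131 143 150 134 122 116 115 118 137 221 228 189 152 128 111 106
236 157 158 157 147 123 114 111 106 105 105 109 109 106 105 105 104 105 115 131 143 162 126 114 112 118 118 122 130 117  97  86  81  81  86
237 143 153 154 137 142 132 116 107 105 105 105 104 104 102 103 104 105 114 130 138 125 111 117 113 119 117 117  91 
[... 4615 characters left out ...]
 163 163 166 146 106  87  86  86  86  89
227  88  85  83  74  65  65  66  72  72  80 101 113 117 118 113 110 102 122 124 125 124 123 124 124 125 115  92  86  84  87  85  85
228  61  55  54  46  43  40  43  41  45  49  63  85 121 138  83  66  71  83  82  81  75  77  82  80  83  90  94  94  93  93  94  94
229  38  41  41  39  40  39  44  46  44  40  41  51  76  85  51  80 128 153 157 145 117 131 157 159 159 163 164 164 164 164 167 168
230  58  82  78  59  47  50  46  51  47  48  47  45  47  47  41  59  96 141 183 178 139 178 210 212 212 212 212 213 213 213 214 214
231  62  75  73  64  49  49  49  49  50  50  51  49  49  46  47  59  78  95 130 163 188 215 225 226 224 226 225 224 225 226 224 224
```

View pics/s17.png

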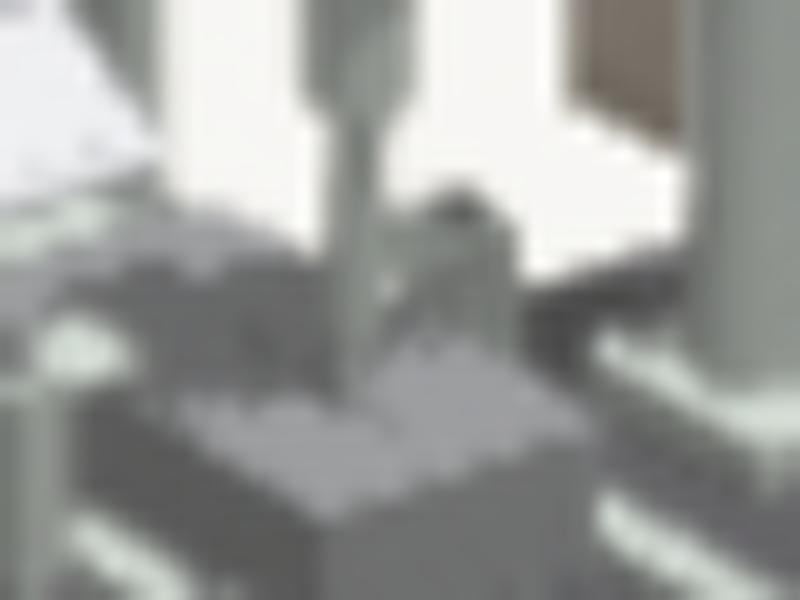

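View pics/t17.png

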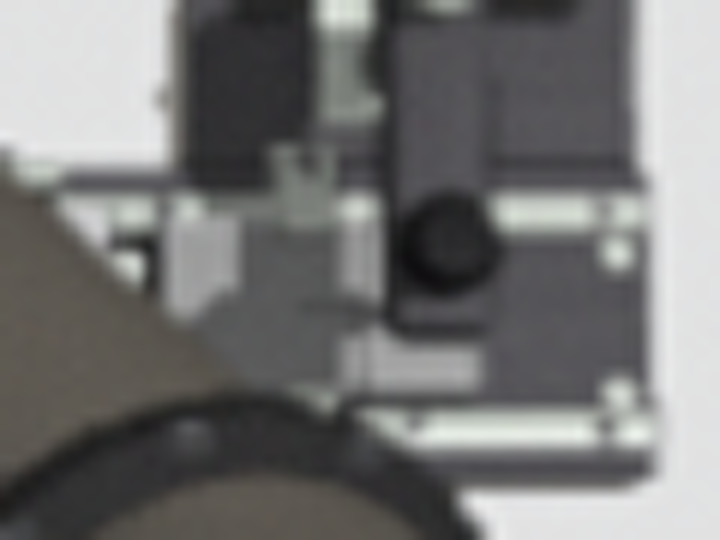

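```bash
python3 - <<'E'
from h import *
s=grab('side');t=grab('top')
pm=plane(t,[(319.65,224.5)],.037)[0]; le=plane(t,[(329.53,225)],.037)[0]
lw=plane(t,[(316,220.2)],.037)[0]
print('mark line',pm,'lead',le,'lengthwise line',lw)
yaw=.0225; n=np.array([np.cos(yaw),np.sin(yaw)])
# mark at lengthwise line intersection
my=pm[1]+(lw[0]-pm[0])*np.tan(yaw)
print('mark y',my)
for x in (lw[0],lw[0]+.002):
  for y in (my,my-.003,-.1478): print((x,y),proj(s,[x,y,.037])[0])
print('tip', proj(s,[.467,-.1478,.042])[0],proj(s,[.4673,-.1500,.042])[0])
P=[[lw[0]+k*n[0],my+k*n[1],.037] for k in (-.02,-.01,0,.01,.02)]; print(proj(s,P).round(1))
P=[[lw[0]-k*n[1],my+k*n[0],.037] for k in (-.014,.014)]; print(proj(s,P).round(1))
G=s['pixels'][228:252,286:312].astype(np.uint8); G=cv2.cvtColor(G,cv2.COLOR_RGB2GRAY).astype(float)
G=np.clip((G-85)*2.2,0,255).astype(np.uint8)
cv2.imwrite('pics/s18.png',cv2.resize(G,None,fx=24,fy=24,interpolation=cv2.INTER_CUBIC))
E
```

```text
mark line [ 0.45278574 -0.13681276  0.037     ] lead [ 0.45180771 -0.16991436  0.037     ] lengthwise line [ 0.46703984 -0.12449379  0.037     ]
mark y -0.136491990028485
(np.float64(0.46703984356373585), np.float64(-0.136491990028485)) [299.39243452 240.63178226]
(np.float64(0.46703984356373585), np.float64(-0.139491990028485)) [300.02524306 241.02102677]
(np.float64(0.46703984356373585), -0.1478) [301.78974767 242.10636633]
(np.float64(0.46903984356373585), np.float64(-0.136491990028485)) [299.96550108 240.4447566 ]
(np.float64(0.46903984356373585), np.float64(-0.139491990028485)) [300.59883363 240.83334197]
(np.float64(0.46903984356373585), -0.1478) [302.36478831 241.9168373 ]
tip [301.78396869 240.50724587] [302.3414549  240.76642505]
[[293.7 242.6]
 [296.6 241.6]
 [299.4 240.6]
 [302.2 239.7]
 [305.  238.7]]
[[302.5 242.4]
 [296.4 238.9]]
```

View pics/s18.png

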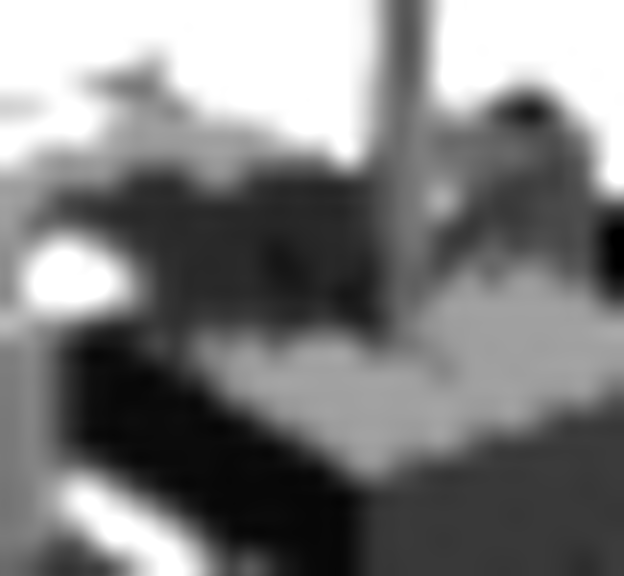

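```bash
python3 - <<'E'
from h import *
s=grab('side')
A,B=plane(s,[(300.5,247.38),(314.2,242.7)],.037); print(A,B,np.hypot(*(A-B)[:2]))
L=[plane(s,[(u,246.86-.345*(u-302))],.037)[0] for u in (302,305,308,311)]; print(np.array(L).round(4))
mid=(A+B)/2; yaw=.0225; ty=np.array([-np.sin(yaw),np.cos(yaw)]); n=np.array([np.cos(yaw),np.sin(yaw)])
mark=mid[:2]+ty*.033; print('side mark',mark, proj(s,[*mark,.037]))
o,d=ray(s,[(302.36,229.)])
for off in (-.0015,0,.0015):
    k=(n@(mark-o[:2])+off)/(n@d[0][:2]); p=o+d[0]*k; print('punch at lateral',off,p,'ahead',(mark-p[:2])@ty, 'tip px',proj(s,[*p[:2],.042])[0])
E
```

```text
[ 0.4452392  -0.17128732  0.037     ] [ 0.49284432 -0.17095152  0.037     ] 0.04760629958782437
[[ 0.4504 -0.1712  0.037 ]
 [ 0.4607 -0.1711  0.037 ]
 [ 0.4712 -0.171   0.037 ]
 [ 0.4817 -0.1708  0.037 ]]
side mark [ 0.46829932 -0.13812777] [[300.09836749 240.72580915]]
punch at lateral -0.0015 [ 0.46707004 -0.15017452  0.07832482] ahead 0.012016042691839092 tip px [302.31256027 240.81101454]
punch at lateral 0 [ 0.4685265  -0.14822295  0.07718037] ahead 0.010097735986457242 tip px [302.31415321 240.41847985]
punch at lateral 0.0015 [ 0.46998296 -0.14627139  0.07603593] ahead 0.008179429281075502 tip px [302.31573936 240.02734336]
```

```bash
python3 - <<'E'
from h import *
s=grab('side'); g=cv2.cvtColor(s['pixels'],cv2.COLOR_RGB2GRAY).astype(float)
def cent(u,v0):
    v=np.arange(v0-4,v0+5); w=np.clip(g[v,u]-120,0,None); return (w*v).sum()/w.sum()
near=[(u,cent(u,round(253+(u-296)*.62))) for u in range(298,309)]
far=[(u,cent(u,round(248+(u-316)*.62))) for u in range(317,326)]
print(np.round(near,2).tolist(),np.round(far,2).tolist())
a=plane(s,near,.018);b=plane(s,far,.018)
print(a[:,:2].round(4).tolist());print(b[:,:2].round(4).tolist())
pa=np.polyfit(a[:,1],a[:,0],1);pb=np.polyfit(b[:,1],b[:,0],1);print(pa,pb)
for y in (-.2,-.15): print(y,np.polyval(pa,y),np.polyval(pb,y))
m1,m2=np.median(a[:,0]+.0225*(a[:,1]+.15)),np.median(b[:,0]+.0225*(b[:,1]+.15)); print('at y-.15',m1,m2,(m1+m2)/2)
E
```

```text
[[298.0, 254.15], [299.0, 254.76], [300.0, 255.35], [301.0, 255.98], [302.0, 256.65], [303.0, 257.26], [304.0, 257.79], [305.0, 258.45], [306.0, 258.86], [307.0, 260.42], [308.0, 260.67]] [[317.0, 248.66], [318.0, 249.22], [319.0, 249.68], [320.0, 250.35], [321.0, 251.01], [322.0, 252.27], [323.0, 252.97], [324.0, 254.45], [325.0, 253.95]]
[[0.4376, -0.1702], [0.4378, -0.1746], [0.438, -0.1789], [0.4381, -0.1833], [0.438, -0.188], [0.4382, -0.1923], [0.4386, -0.1962], [0.4386, -0.2007], [0.4394, -0.2041], [0.4364, -0.2124], [0.4378, -0.2151]]
[[0.4998, -0.1752], [0.5, -0.1795], [0.5005, -0.1832], [0.5003, -0.188], [0.5001, -0.1927], [0.4977, -0.2], [0.4974, -0.2048], [0.4942, -0.213], [0.4982, -0.2124]]
[0.00058634 0.43816822] [0.1179397  0.52159066]
-0.2 0.4380509510133013 0.4980027205246912
-0.15 0.43808026781086745 0.5038997052849541
at y-.15 0.43725871348673595 0.49912727437304716 0.46819299392989155
```

Call:
step_arm(xyz=[[0,0,-0.008],[0,0,-0.016],[0,0,-0.024],[0,0,-0.03],[0,0,-0.03],[0,0,-0.03]], rotation=[[0,0,0],[0,0,0],[0,0,0],[0,0,0],[0,0,0],[0,0,0]])

```text
clock: 15.9
tcp_pos: [0.4627, 0.0461, 0.217]
orientation: [-1.569, -0.019, 0.015]
contact_force: [-0.7, 5.1, 2.4]
grip_width: 0.0227
```

```bash
python3 - <<'E'
from h import *
st()
s=grab('side');t=grab('top')
g=cv2.cvtColor(s['pixels'],cv2.COLOR_RGB2GRAY)
print('    '+' '.join('%3d'%x for x in range(290,320)))
for v in range(232,253): print(v,' '.join('%3d'%x for x in g[v,290:320]))
g=cv2.cvtColor(t['pixels'],cv2.COLOR_RGB2GRAY)
print('    '+' '.join('%3d'%x for x in range(312,338)))
for v in range(214,229): print(v,' '.join('%3d'%x for x in g[v,312:338]))
G=s['pixels'][228:252,290:316]; G=cv2.cvtColor(G,cv2.COLOR_RGB2GRAY).astype(float)
G=np.clip((G-85)*2.2,0,255).astype(np.uint8)
cv2.imwrite('pics/s19.png',cv2.resize(G,None,fx=24,fy=24,interpolation=cv2.INTER_CUBIC))
E
```

```text
t15.90 tcp [0.4627 0.0461 0.217 ] az 1.27 y [ 0.0024  0.0019 -1.    ] q [ 0.18  0.47 -0.5   2.16  0.4   0.59 -0.58] F [-0.7  5.1  2.4] w 0.0227
    290 291 292 293 294 295 296 297 298 299 300 301 302 303 304 305 306 307 308 309 310 311 312 313 314 315 316 317 318 319
232 196 177 168 180 208 232 239 239 240 245 243 169 135 145 170 177 142 110 109 161 227 244 246 246 246 246 246 246 242 163
233 215 210 188 157 142 168 198 193 202 230 236 163 136 142 139 139 131 121 119 134 165 238 246 246 245 245 239 236 230 152
234 203 194 163 148 153 156 153 150 151 158 191 144 134 141 138 135 132 130 123 121 144 236 245 240 235 229 192 164 150 120
235 147 126 113 115 139 143 120 111 110 110 119 119 132 143 150 134 123 117 115 118 138 221 228 190 152 129 111 106 101 108
236 111 106 105 105 109 110 106 105 104 104 106 116 132 144 162 126 114 113 118 119 122 130 116  98  86  81  81  87  85 104
237 115 107 105 104 105 104 104 104 105 104 105 114 131 138 126 112 119 118 120 118 117  91  78  76  78  83  82  88 101 109
238 157 122 109 105 105 105 104 104 104 104 104 109 128 135 125 125 140 135 130 120 117 
[... 2799 characters left out ...]
  54  55  55  56  71 118 138 103  82  86  88  89  87
223  90  90  90  89  90  89 114 146 154 156 129  89  90  88  89  89  92 117 152 148 102  79  86  89  87  87
224  89  89  91  89  88  91 123 160 164 163 148 132 147 150 150 150 148 157 163 147 101  74  85  86  86  88
225  87  89  89  89  87  91 123 160 163 162 151 146 162 165 165 163 165 166 165 148 106  77  87  88  86  87
226  83  83  86  90  89  92 122 159 161 162 151 144 161 163 163 163 161 164 164 163 135  87  86  87  86  89
227  80  85 100 115 120 117 113 125 125 124 120 115 123 124 124 124 125 125 127 127 111  80  84  86  86  86
228  65  67  83 126 158 140  86  71  75  78  81  79  74  75  80  80  80  81  83  91  92  91  94  93  93  95
```

View pics/s19.png

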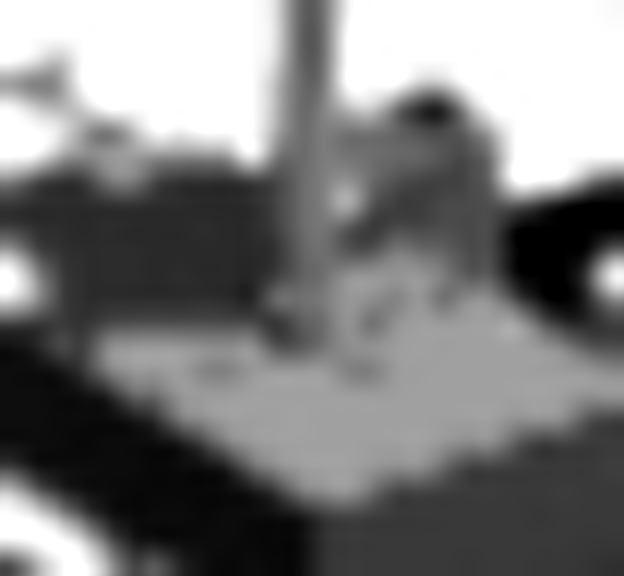

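Call:
step_arm(xyz=[[0,0,-0.003],[0,0,-0.006],[0,0,-0.008],[0,0,-0.008],[0,0,-0.008]], rotation=[[0,0,0],[0,0,0],[0,0,0],[0,0,0],[0,0,0]])

```text
clock: 16.62
tcp_pos: [0.4626, 0.044, 0.217]
orientation: [-1.568, -0.02, 0.016]
contact_force: [-0.9, 5.0, 2.3]
grip_width: 0.023
```

```bash
python3 - <<'E'
from h import *
st()
s=grab('side');t=grab('top')
g=cv2.cvtColor(s['pixels'],cv2.COLOR_RGB2GRAY)
print('    '+' '.join('%3d'%x for x in range(292,318)))
for v in range(237,251): print(v,' '.join('%3d'%x for x in g[v,292:318]))
g=cv2.cvtColor(t['pixels'],cv2.COLOR_RGB2GRAY)
print('    '+' '.join('%3d'%x for x in range(312,338)))
for v in range(220,229): print(v,' '.join('%3d'%x for x in g[v,312:338]))
G=s['pixels'][228:252,290:316]; G=cv2.cvtColor(G,cv2.COLOR_RGB2GRAY).astype(float)
G=np.clip((G-85)*2.2,0,255).astype(np.uint8)
cv2.imwrite('pics/s20.png',cv2.resize(G,None,fx=24,fy=24,interpolation=cv2.INTER_CUBIC))
E
```

```text
t16.62 tcp [0.4626 0.044  0.217 ] az 1.30 y [ 0.0024  0.0023 -1.    ] q [ 0.19  0.47 -0.5   2.16  0.4   0.59 -0.58] F [-0.9  5.   2.3] w 0.0230
    292 293 294 295 296 297 298 299 300 301 302 303 304 305 306 307 308 309 310 311 312 313 314 315 316 317
237 105 105 104 104 105 104 103 104 105 114 131 138 126 112 119 118 120 118 117  92  78  77  78  83  83  88
238 108 105 105 104 104 104 104 104 104 110 128 135 126 125 141 135 130 119 116  89  77  77  93 132 116 116
239 116 105 104 105 104 104 104 104 103 114 128 137 151 155 156 155 144 125 119  92  79  80 117 189 169 162
240 117 106 106 106 106 106 106 105 104 131 136 145 155 153 152 155 144 139 135 116  94  84 105 145 178 197
241 111 108 119 122 122 123 122 121 120 110 123 145 154 144 143 154 156 156 156 158 130 107 104 114 125 154
242 115 116 146 154 154 154 153 147 148 123 118 138 150 151 155 158 158 158 157 158 154 144 127 122 114 118
243  94 110 138 152 153 157 151 137 151 143 151 155 145 144 150 157 158 158 158 158 158 157 155 146 125 114
244  90  93 101 129 134 151 146 153 157 157 158 158 157 155 147 155 158 157 158 158 158 157 
[... 1043 characters left out ...]
  53  53  55  53  71 119 159 151 117  87  87  87  86
223  88  91  90  90  89  92 114 144 153 156 129  88  88  91  88  89  90 117 152 163 154 119  89  86  88  86
224  89  90  90  89  87  91 120 161 163 162 149 135 149 151 150 149 147 154 163 163 155 123  89  85  87  87
225  84  90  89  88  88  89 122 160 164 162 152 145 160 165 166 165 165 165 164 166 155 123  89  85  86  87
226  83  85  88  90  90  92 122 159 161 161 150 134 149 162 162 164 162 163 163 162 154 122  88  87  89  87
227  83  86  98 115 123 119 113 123 122 125 118 113 117 123 124 123 124 123 124 124 119 102  85  85  85  86
228  73  74  90 131 175 169  92  72  77  78  81  79  75  77  79  80  79  80  81  85  91  93  95  94  95  95
```

View pics/s20.png

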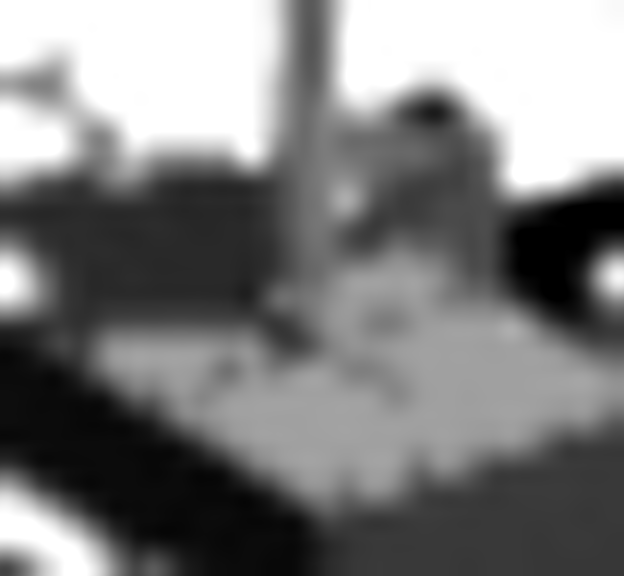

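Call:
step_arm(xyz=[[0,0,0.006],[0,0,0.02],[0,0,0.045],[0,0,0.08],[0,0,0.12],[0,0,0.16],[0,0,0.2],[0,0,0.24],[0,0,0.28],[0,0,0.32],[0,0,0.36],[0,0,0.4],[0,0,0.43],[0,0,0.44],[0,0,0.44]], rotation=[[0,0,0],[0,0,0],[0,0,0],[0,0,0],[0,0,0],[0,0,0],[0,0,0],[0,0,0],[0,0,0],[0,0,0],[0,0,0],[0,0,0],[0,0,0],[0,0,0],[0,0,0]])

```text
clock: 18.6
tcp_pos: [0.4595, 0.1763, 0.2172]
orientation: [-1.568, -0.02, 0.016]
contact_force: [-0.4, -0.3, -4.2]
grip_width: 0.0227
```

```bash
python3 - <<'E'
from h import *
st()
s=grab('side');t=grab('top')
crop(s,220,170,340,260,6,'s21.png');crop(t,200,190,360,250,5,'t21.png')
g=cv2.cvtColor(s['pixels'],cv2.COLOR_RGB2GRAY)
print('    '+' '.join('%3d'%x for x in range(292,318)))
for v in range(237,251): print(v,' '.join('%3d'%x for x in g[v,292:318]))
E
```

```text
t18.60 tcp [0.4595 0.1763 0.2172] az 1.32 y [ 0.0023  0.0028 -1.    ] q [-0.08  0.51 -0.5   2.1   0.41  0.62 -0.84] F [-0.4 -0.3 -4.2] w 0.0227
    292 293 294 295 296 297 298 299 300 301 302 303 304 305 306 307 308 309 310 311 312 313 314 315 316 317
237 104 104 104 104 104 104 104 103 105 113 129 136 125 111 118 117 119 117 117  91  78  75  77  82  82  87
238 107 104 104 103 103 103 103 104 104 108 127 134 125 124 139 134 129 118 116  88  76  76  92 130 115 115
239 115 106 104 104 103 104 103 103 102 113 127 136 150 153 155 153 142 121 121  92  78  78 116 187 167 161
240 117 106 104 105 105 106 105 105 103 130 135 144 154 152 151 154 141 129 139 118  93  83 104 143 177 195
241 110 107 118 122 121 121 121 120 119 110 122 145 153 143 143 153 155 153 156 156 129 106 104 114 124 152
242 114 114 144 152 153 154 152 146 147 121 117 137 148 150 154 156 157 157 157 156 153 143 125 121 113 116
243  94 109 137 150 152 155 150 135 150 142 149 153 145 143 149 156 156 157 156 156 156 155 153 145 125 113
244  89  92 101 128 132 150 144 151 156 156 157 157 156 154 146 153 156 157 156 156 156 155 155 149 143 115
245  89  89  90  95 107 135 145 155 157 156 157 157 157 157 155 156 156 156 156 156 151 146 145 129 113 104
246  89  89  90  89  91  96 115 139 151 156 157 157 156 157 156 151 156 151 147 147 133 116 115 112 109 103
247  91  89  89  89  89  89  92 100 129 145 154 156 151 157 151 135 146 134 117 115 113 110 110 110 110 110
248 107  94  89  89  89  89  88  89  94 110 137 146 135 147 138 118 116 114 111 110 111 110 110 110 113 131
249 157 121  97  90  89  88  89  89  89  90  98 120 116 113 113 111 111 110 110 110 109 110 110 109 113 149
250 204 174 128  97  92  89  89  89  89  88  90 102 109 110 110 110 110 110 110 109 110 109 110 109 111 137
```

View pics/s21.png

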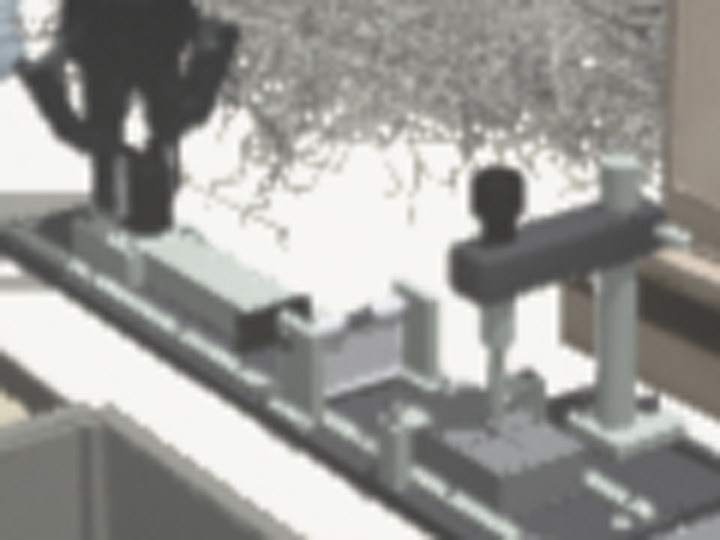

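View pics/t21.png

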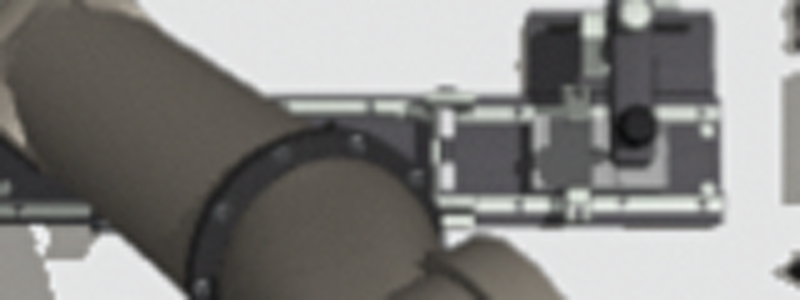

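```bash
python3 - <<'E'
from h import *
t=grab('top');g=cv2.cvtColor(t['pixels'],cv2.COLOR_RGB2GRAY)
print('    '+' '.join('%3d'%x for x in range(302,338)))
for v in range(211,229): print(v,' '.join('%3d'%x for x in g[v,302:338]))
E
```

```text
302 303 304 305 306 307 308 309 310 311 312 313 314 315 316 317 318 319 320 321 322 323 324 325 326 327 328 329 330 331 332 333 334 335 336 337
211 140 109 136 156 140  97  92  94  95  95 102 115 126 126 127 125 137 167 156 107  55  70  76  57  47  46  48  58  95 143 171 172 170 169 170 171
212 178 116 153 200 182 127 122 120 118 119 117 116 128 129 128 141 172 208 195 137  59  57  48  28  34  37  36  43  93 170 210 212 211 213 213 213
213 173 141 168 183 169 167 159 143 109 103 103 108 126 129 128 124 146 187 177 125  48  40  25  28  40  42  40  42  65 140 190 195 195 198 198 198
214 119 106 111 109 128 170 163 144  95  90  85  85  93  95  94  94 123 165 163 129  45  27  23  37  43  41  42  42  43  88 131 134 131 129 130 130
215  85  77  55  56 109 167 160 140  93  87  87  84  85  86  84  88 121 161 163 136  48  22  18  36  42  44  45  42  44  84 114 104  90  87  87  89
216  83  75  46  51 109 169 161 142  94  89  90  89  89  89  88  91 122 161 164 137  49  24  13  33  46  45  43  45  47  89 121 104  86  86  86  86
217  83  77  48  49 109 169 162 143  96  89  91  89  89  90  89  91 
[... 1007 characters left out ...]
  92  92  91  90  90  92  91 125 161 165 165 149 136 150 152 153 151 152 157 167 167 158 124  89  87  88  89
225  83  69  50  51 106 151 103  90  93  92  93  92  90  91  89  91 123 164 166 164 155 147 165 167 167 167 167 167 168 166 158 127  90  84  87  89
226  88  78  50  52 107 161 135  97  92  93  90  89  89  89  88  92 124 161 163 164 152 137 151 165 166 165 165 167 167 167 156 125  92  88  87  89
227  83  74  47  47  87 131 118 101  93  75  73  94 122 124 125 119 113 124 124 125 120 113 118 126 127 126 125 126 127 126 121 104  88  86  87  88
228  92  84  61  63  70  88  80  75  70  56  67 132 196 202 203 175  94  80  83  81  82  80  75  78  82  81  83  82  82  84  93  96  96  96  96  97
```

```bash
python3 - <<'E'
from h import *
t=grab('top')
a=plane(t,[(305.97,217)],.037)[0]; b=plane(t,[(332.78,219)],.037)[0]; print(a,b,a[1]-b[1])
c=(a+b)/2; print('centre',c,'mark',c[1]-.012)
print('line',plane(t,[(322.62,224.5)],.037)[0],plane(t,[(322.7,225.5)],.037)[0])
E
```

```text
[ 0.47713951 -0.09078506  0.037     ] [ 0.47231848 -0.18079332  0.037     ] 0.09000826847834117
centre [ 0.474729   -0.13578919  0.037     ] mark -0.14778918984961326
line [ 0.45299905 -0.1467567   0.037     ] [ 0.44963429 -0.14704101  0.037     ]
```

Call:
step_arm(xyz=[[0,0.003,0],[0,0.003,0]], rotation=[[0,0,0],[0,0,0]])

```text
clock: 19.05
tcp_pos: [0.4597, 0.1756, 0.217]
orientation: [-1.569, -0.019, 0.015]
contact_force: [-2.3, 0.0, 5.2]
grip_width: 0.0232
```

Call:
step_arm(xyz=[[0,0,0],[0,0,0],[0,0,0],[0,0,0],[0,0,0],[0,-0.05,0],[0,-0.18,0],[0,-0.33,0],[0,-0.5,0],[0,-0.5,0.1],[0,-0.5,0.25],[0,-0.5,0.3],[0,-0.5,0.3]], rotation=[[0,0,0],[0,0,0],[0,0,0],[0,0,0],[0,0,0],[0,0,0],[0,0,0],[0,0,0],[0,0,0],[0,0,0],[0,0,0],[0,0,0],[0,0,0]], grip=0)

```text
clock: 20.68
tcp_pos: [0.457, 0.266, 0.3676]
orientation: [-1.568, -0.021, 0.017]
contact_force: [0.3, -1.8, 0.2]
grip_width: 0.0857
```

```bash
python3 - <<'E'
from h import *
st()
s=grab('side');t=grab('top')
crop(s,200,150,360,270,5,'s22.png');crop(t,190,170,400,260,3.8,'t22.png')
a=cv2.cvtColor(t['pixels'],cv2.COLOR_RGB2GRAY)
for v in (216,218,225): print(v,a[v,302:338].tolist())
E
```

```text
t20.68 tcp [0.457  0.266  0.3676] az 1.36 y [ 0.0027  0.0023 -1.    ] q [-0.12  0.35 -0.64  1.91  0.25  0.96 -0.85] F [ 0.3 -1.8  0.2] w 0.0857
216 [83, 73, 47, 49, 108, 168, 161, 140, 94, 88, 89, 91, 89, 89, 88, 91, 122, 163, 164, 135, 49, 22, 15, 28, 43, 45, 46, 45, 45, 87, 121, 103, 88, 85, 87, 86]
218 [83, 78, 48, 51, 109, 168, 159, 141, 95, 89, 90, 90, 89, 90, 90, 91, 122, 159, 162, 136, 51, 35, 30, 17, 16, 23, 29, 39, 77, 130, 152, 118, 89, 87, 87, 88]
225 [85, 70, 49, 51, 109, 151, 103, 91, 92, 91, 92, 91, 91, 90, 88, 93, 125, 165, 166, 164, 156, 145, 165, 167, 168, 167, 167, 168, 166, 167, 158, 125, 90, 89, 89, 88]
```

View pics/s22.png

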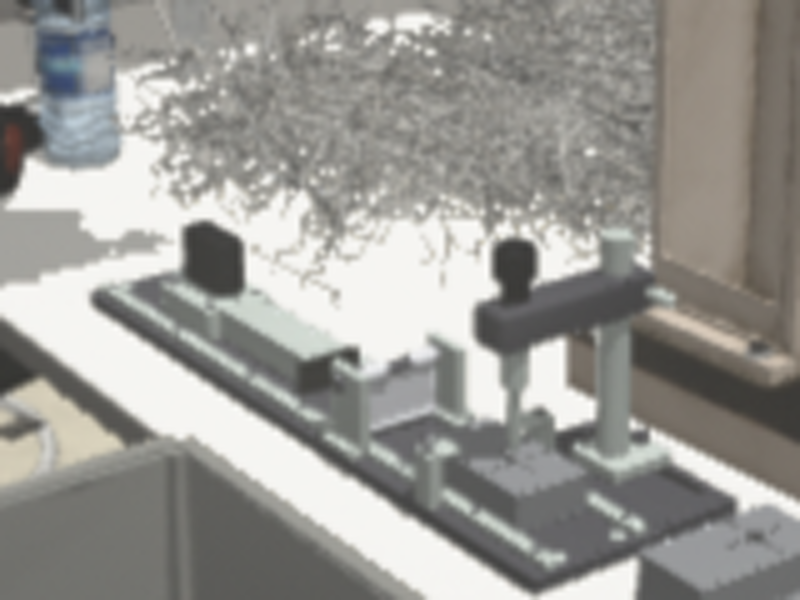

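View pics/t22.png

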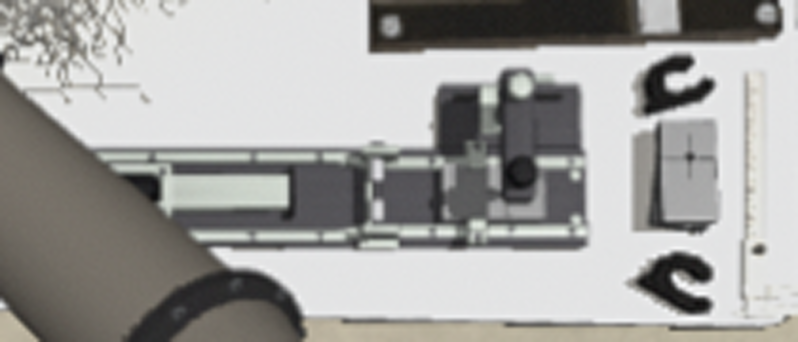

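```bash
python3 - <<'E'
from h import *
st(); print(r.hand_in())
E
```

```text
t20.77 tcp [0.4575 0.2641 0.3671] az 1.18 y [ 2.3e-03  6.0e-04 -1.0e+00] q [-0.12  0.35 -0.64  1.91  0.25  0.96 -0.85] F [0.5 0.4 0. ] w 0.0853
the job is handed in; nothing more can be done
None
```

The job is done and handed in at 20.8 s. The blank was laid on the loading bed, pushed through the flap with the push bar, and stopped with its cross under the punch. I then drew the bar back and let go.

**Final pictures:**
- The flap hangs shut. The bar rests in the loading bed clear of the gate, with the gripper open and well above it.
- The blank did not move when the bar was drawn back and released.
- The finished blanks and clips look undisturbed. I saw no change in the calliper, but I did not measure it.

**Alignment along the track:**
- In the top view, the blank's two ends put the cross at y ≈ -0.148 m. The punch arm and knob put the punch at about -0.1477 m.
- In the side view, the cross agrees with the punch to about 0.3 mm. That check relies on an assumed height for the tip in the picture, because the tip itself could not be read cleanly.
- The scribed line as seen in the top view reads about 1 mm short (≈ -0.147 m).

**Where the views disagreed:** across the track, the side view suggests the cross is about 1.4 mm towards +x, while the top view shows it about centred. Either is within the blank's play between the rails.

**Forces:** the sampled wrist readings stayed below about 9 N. I only read forces at the end of each move, so brief peaks in between were not seen.

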